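Weed out paint jars with loose caps

TASK

Gently push the tab of each jar's cap clockwise to find the loose caps; turn each cap that gives all the way clockwise to its stop, and only then move that jar out of its lane into the rework bay at the left end of the board, standing upright. Do not force the tight caps and leave those jars standing in their lanes; do not disturb the tin, toy car, mallet and brush.

Things in the scene. Friction and masses are not known exactly. Their poses are not given: they have to be found in the camera images.
- board: Plywood sorting board fixed to the bench, 250 (x) x 510 (y) x 12 mm; origin under its middle (y +4 mm off centre), x away from the robot, y left. Battens 24 mm wide, x -100 to +22, tops 52 mm over the bench, centred at y -238, -154, -70, 14, 98 mm, make four 60 mm wide lanes along x, centred at y -196, -112, -28, 56 mm, open at both ends.
- aisle (a point): Middle of the floor of the cross aisle beyond the lanes (board x 63.5, y -62 mm, 12 mm above the bench; board's axes). The aisle runs along y from the board's open right edge into the bay; it is 83 mm wide, from the batten ends (board x 22) to a fence (board x 105 to 125, top 52 mm over the bench).
- bay (a point): Middle of the floor of the rework bay at the board's left end (board x 2.5, y 178 mm, 12 mm above the bench; board's axes): open floor, 136 mm along y, from the last batten (board y 110) to an end wall (board y 246, top 52 mm over the bench), and 205 mm along x up to the fence (board x -100 to 105); the aisle leads into it.
- jar_a_centre (a point): Centre of a square amber glass jar, half-way up its body, which is 56 x 56 x 52 mm (this point is 26 mm above its underside), about 0.4 kg, standing loose in one of the lanes, sides parallel to the lane. x along the lane, away from the robot. Black screw cap 40 mm across, 56 to 72 mm above the underside, with one tab. Four jars look alike; letters mean nothing.
- tab_a (a point): Middle of the outer end face of the tab on the cap of jar a: the tab is 8 mm wide, 12 mm tall, and sticks out radially to 42 mm from the cap's axis; this point is 63 mm above the jar's underside.
- cap_a (a joint): Turn of the cap on jar a, rad: 0 with the tab pointing back along the jar's -x (towards the robot), growing clockwise seen from above (at 1.57 the tab would point to the jar's +y); starts between -0.35 and 0.3. A loose cap turns under 1 N at the tab to a hard stop at 1.2 and stays where left. A tight one holds up to about 15 N at the tab.
- jar_b_centre (a point): Centre of a square amber glass jar, half-way up its body, which is 56 x 56 x 52 mm (this point is 26 mm above its underside), about 0.4 kg, standing loose in one of the lanes, sides parallel to the lane. x along the lane, away from the robot. Black screw cap 40 mm across, 56 to 72 mm above the underside, with one tab. Four jars look alike; letters mean nothing.
- tab_b (a point): Middle of the outer end face of the tab on the cap of jar b: the tab is 8 mm wide, 12 mm tall, and sticks out radially to 42 mm from the cap's axis; this point is 63 mm above the jar's underside.
- cap_b (a joint): Turn of the cap on jar b, rad: 0 with the tab pointing back along the jar's -x (towards the robot), growing clockwise seen from above (at 1.57 the tab would point to the jar's +y); starts between -0.35 and 0.3. A loose cap turns under 1 N at the tab to a hard stop at 1.2 and stays where left. A tight one holds up to about 15 N at the tab.
- jar_c_centre (a point): Centre of a square amber glass jar, half-way up its body, which is 56 x 56 x 52 mm (this point is 26 mm above its underside), about 0.4 kg, standing loose in one of the lanes, sides parallel to the lane. x along the lane, away from the robot. Black screw cap 40 mm across, 56 to 72 mm above the underside, with one tab. Four jars look alike; letters mean nothing.
- tab_c (a point): Middle of the outer end face of the tab on the cap of jar c: the tab is 8 mm wide, 12 mm tall, and sticks out radially to 42 mm from the cap's axis; this point is 63 mm above the jar's underside.
- cap_c (a joint): Turn of the cap on jar c, rad: 0 with the tab pointing back along the jar's -x (towards the robot), growing clockwise seen from above (at 1.57 the tab would point to the jar's +y); starts between -0.35 and 0.3. A loose cap turns under 1 N at the tab to a hard stop at 1.2 and stays where left. A tight one holds up to about 15 N at the tab.
- jar_d_centre (a point): Centre of a square amber glass jar, half-way up its body, which is 56 x 56 x 52 mm (this point is 26 mm above its underside), about 0.4 kg, standing loose in one of the lanes, sides parallel to the lane. x along the lane, away from the robot. Black screw cap 40 mm across, 56 to 72 mm above the underside, with one tab. Four jars look alike; letters mean nothing.
- tab_d (a point): Middle of the outer end face of the tab on the cap of jar d: the tab is 8 mm wide, 12 mm tall, and sticks out radially to 42 mm from the cap's axis; this point is 63 mm above the jar's underside.
- cap_d (a joint): Turn of the cap on jar d, rad: 0 with the tab pointing back along the jar's -x (towards the robot), growing clockwise seen from above (at 1.57 the tab would point to the jar's +y); starts between -0.35 and 0.3. A loose cap turns under 1 N at the tab to a hard stop at 1.2 and stays where left. A tight one holds up to about 15 N at the tab.
- tin_centre (a point): Centre of a round aluminium wax tin, 55 mm across and 30 mm high, standing in the near part of the rework bay; a bystander.
- toy_car: Wooden toy car to the left of the board, 110 mm long (its y), 60 mm wide, 59 mm high; origin under its middle; a bystander.
- mallet: Wooden mallet lying to the right of the board, 280 mm long along its x, head 110 mm by 65 mm, 60 mm high; origin on the bench 90 mm from the head's centre; a bystander.
- brush: Flat paint brush lying to the left of the board, 230 mm long along its x, 36 mm wide, 16 mm high; a bystander.

How it is judged:
At the end, for the whole second after the job is handed in: Loose-capped jars stand upright on the rework bay's floor (centre at board y 130 to 225 mm, x -80 to 90 mm), caps within 0.25 rad of the clockwise stop. Tight-capped jars stand upright in the lanes (centre at board x -90 to 15 mm). Upright: within 0.1 rad. Caps at rest (y of jar_a_centre in the frame of board between 0.13 and 0.225 m and x of jar_a_centre in the frame of board between -0.08 and 0.09 m and z of each of jar_a_centre, jar_c_centre, jar_b_centre, jar_d_centre in the frame of board below 0.046 m and value of joint each of cap_a, cap_c above 0.95 rad and y of jar_c_centre in the frame of board between 0.13 and 0.225 m and x of jar_c_centre in the frame of board between -0.08 and 0.09 m and x of jar_b_centre in the frame of board between -0.09 and 0.015 m and y of each of jar_b_centre, jar_d_centre in the frame of board below 0.09 m and x of jar_d_centre in the frame of board between -0.09 and 0.015 m and angle between each of jar_a_centre, jar_b_centre, jar_c_centre, jar_d_centre's own z axis and vertical below 0.1 rad and velocity of joint each of cap_a, cap_b, cap_c, cap_d below 0.1 rad/s); the robot touches nothing.
It fails at once if a tight cap is forced round (past 0.45 rad either way, or its tab shifted by over 16 mm while the jar stays put) (value of joint any of cap_b, cap_d above 0.45 rad or value of joint any of cap_b, cap_d below -0.45 rad or (distance of tab_b from where it was at the start of the episode above 0.016 m and distance of jar_b_centre from where it was at the start of the episode below 0.006 m) or (distance of tab_d from where it was at the start of the episode above 0.016 m and distance of jar_d_centre from where it was at the start of the episode below 0.006 m)).
It fails at once if a jar with a loose cap leaves its lane before its cap has been turned clockwise to its stop ((x of jar_a_centre in the frame of board above 0.035 m and value of joint cap_a below 0.7 rad) or (x of jar_c_centre in the frame of board above 0.035 m and value of joint cap_c below 0.7 rad)).
It fails at once if a jar with a tight cap leaves its lane (x of any of jar_b_centre, jar_d_centre in the frame of board above 0.035 m or x of any of jar_b_centre, jar_d_centre in the frame of board below -0.11 m or z of any of jar_b_centre, jar_d_centre in the frame of board above 0.07 m).
It fails at once if a jar is tipped by more than 0.4 rad (angle between any of jar_a_centre, jar_b_centre, jar_c_centre, jar_d_centre's own z axis and vertical above 0.4 rad).
It fails at once if the tin, toy car, mallet or brush is moved by more than 15 mm (distance of any of tin_centre, toy_car, mallet, brush from where it was at the start of the episode above 0.015 m).
It also fails if it takes over 72 s, if anything falls off the work surface, if the arm or the gripper's body presses on something with over 40 N, if the wrist force passes 120 N, or if a joint passes its speed limit or range.

ROBOT

A 6-joint arm with a two-finger parallel gripper is mounted at the origin on the work surface. World frame = base frame: x ahead of the robot, y to its left, z up, the work surface at z = 0. Lengths are in m, angles in rad, forces in N, time in s.
With the tool pointing down it reaches from about 0.375 to 0.9 m from the base axis. Payload 3.1 kg.
Tool frame: the origin (TCP) lies at the very end of the fingers, on their centre line; the grasp point (between the pads) lies 19 mm behind it (tcp_to_grasp is the distance from the TCP to the grasp point, in m); z points along the fingers, y is the direction in which the jaws open and shut (so a half turn about z gives the same grasp; the last joint's range is limited). The gripper opens to 85 mm and grips with 20 to 120 N. Pads are 22 mm wide; open, the fingers measure 114 mm over their backs; the gripper's body (76 mm by 85 mm) begins 54 mm behind the grasp point. The pads swing forward as they close: fully open they stand 13 mm farther back than shut.
Start: joints at [-1.435, 0.527, 1.433, -0, 1.181, -0.178], TCP at [0.194, -0.594, 0.231] pointing down, gripper open.
Joint ranges: [-3.08, 3.08], [-0.75, 2.2], [0.22, 2.44], [-1.43, 4.57], [0, 2.65], [-2.85, 2.85]. Speed limits (rad/s): [2.79, 2.79, 3.14, 3.14, 3.14, 3.14].

INTERFACE

Orientations are given as a unit quaternion [x, y, z, w].
In Python, from station import sense, snapshot, camera_info, sign_off, tcp_to_grasp gives the robot as it stands.
- The arm moves only by the shell command python3 -m inch 'ROWS' [FORCE]. ROWS is JSON, a list of rows, each a list of 3 entries, a list of its own where there are three numbers: the closure, from -1 (fully open) to 1 (shut), so that 0 is half open, then the shift along the tool's x, y, z normalised to -1 to 1, where 1 is 10 cm, then the turn, a rotation vector about the tool's x, y, z normalised to -1 to 1, where 1 is 360 degrees. In form: [[jaw, [dx, dy, dz], [ax, ay, az]], ...]. A call has 1 to 20 rows; each row is the pose to reach, as a shift and turn from the pose commanded when the call began, along the tool's axes at that moment, turning the shorter way round; what a row does not reach only later rows make up. A row lasts 1/10 s, in which the tool goes at most 50 mm and 8.59 degrees, less where a joint would pass 70% of its speed; a pose out of reach is approached as far as the arm can. A call with a number of a shift or a turn outside -1 to 1 is refused whole. A call with a gripper value outside its range is refused whole. The fingers move at their own pace and stop on an object; FORCE is the grip in N (left out, the last holds). Time passes only in rows, so rows that repeat a pose let the fingers close. It gives the time, the measured TCP pose, the force and the opening at its end, in the units of the state.
- sense(): the state, without advancing time (a new reading comes with each control period).
- snapshot(name): name is "scene" or "top" or "wrist"; returns (picture, depth): 480x640x3 uint8, blue, green, red; 480x640 float32, m along the optical axis (not along the pixel's ray), 0 where there is no reading.
- camera_info(name): a dict with "K" (3x3 intrinsics, pixels), "dist" ([k1, k2, p1, p2, k3] as OpenCV has them; the pictures are not rectified), "origin" and "orientation" of the camera in the world. Camera axes: x right, y down, z forward; pixel columns grow to the right and rows downward; lengths in m; the calibration is good to about 2 mm. A picture is of the moment at which its call begins: read the wrist's pose just before it. camera_info takes no time and is no camera call; for the wrist camera it gives the pose at the moment of the call.
- sign_off(): hands the job in, once; it reports no verdict.
The state is a dict: "t": time; "q": joint angles; "qd": joint speeds; "tau": joint torques, N m; "tcp_pos": TCP position; "tool_rot": TCP orientation; "force": force on the tool from outside, world axes, zero at the start; "ft_torque": the same for the moment, N m; "finger_gap": opening from 0.0 (shut) to 1.0 (fully open).
Only numpy, scipy, OpenCV 4.12 (cv2) and the standard library are available. Lean on these libraries where they do the work, as an engineer would, in place of code of your own. Each camera call takes 0.05 s, during which the arm holds its last target.

## Working session

There is one attempt and no reset: what is moved stays moved. The work goes in short steps, Python scripts to look and compute and a shell command to move; the robot and the scene stay as the last step left them, time stands still between calls to the robot, and variables do not carry over. Pictures are saved under pics/ and viewed, and the job is handed in when it is done.

```bash
ls; mkdir -p pics
python3 - <<'E'
from station import sense, snapshot, camera_info, tcp_to_grasp
import cv2
print(sense()); print(tcp_to_grasp)
for n in ["scene","top"]:
    c=camera_info(n); print(n,c)
    p,d=snapshot(n); cv2.imwrite(f"pics/{n}0.png",p)
    import numpy as np; np.save(f"pics/{n}0d.npy",d)
E
```

```text
pics
{'t': 0.0, 'q': array([-1.43451953e+00,  5.28465872e-01,  1.43392225e+00,  5.59730694e-05,
        1.18145097e+00, -1.78542856e-01]), 'qd': array([ 0.001517  , -0.00183331,  0.00101321,  0.00240804, -0.00130956,
        0.00070296]), 'tau': array([-1.48944127e-04, -4.42346764e+01, -1.78023469e+01, -2.11628935e-04,
        8.54400132e-03,  1.07665454e-05]), 'tcp_pos': array([ 0.19344347, -0.59353287,  0.2303275 ]), 'tool_rot': array([ 9.87637680e-01,  1.56749965e-01,  4.96094310e-05, -1.12241869e-03]), 'force': array([-0.40066205,  0.65062773,  0.10546242]), 'ft_torque': array([-0.00815557,  0.01603772, -0.00431228]), 'finger_gap': 0.9996789207028971}
0.0187
scene {'K': array([[596.35764816,   0.        , 324.05829783],
       [  0.        , 596.35764816, 243.13260192],
       [  0.        ,   0.        ,   1.        ]]), 'dist': array([-0.17424878,  0.        ,  0.        ,  0.        ,  0.        ]), 'origin': array([1.01161521, 0.70084626, 1.05800781]), 'orientation': array([ 0.27441674,  0.89147484, -0.34356747, -0.10922208])}
top {'K': array([[465.46792152,   0.        , 326.18906373],
       [  0.        , 465.46792152, 247.44419073],
       [  0.        ,   0.        ,   1.        ]]), 'dist': array([-0.07597981,  0.        ,  0.        ,  0.        ,  0.        ]), 'origin': array([ 0.4246434 , -0.03903679,  1.37215413]), 'orientation': array([-0.7037305 ,  0.70922784, -0.0222014 ,  0.0355858 ])}
```

View pics/top0.png

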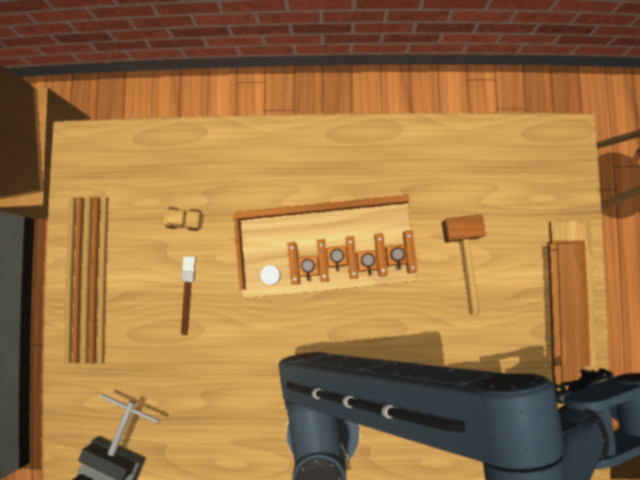

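View pics/scene0.png

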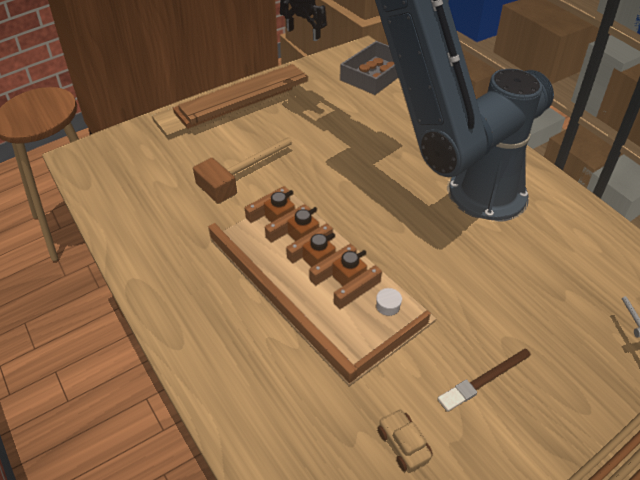

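The top view shows the board with fence corners near (236,214) and (408,199). The jar caps are at about (307,266), (337,256), (368,261) and (398,255), and the tin is at (270,275). Next I'll zoom in and use depth.

```bash
cat > h.py <<'E'
import numpy as np, cv2
from scipy.spatial.transform import Rotation as R
from station import sense, snapshot, camera_info
def pix2w(ci,u,v,z=None,d=None):
    """pixels -> world, at plane height z or depth d"""
    uv=np.array([[u,v]],float).reshape(-1,1,2)
    n=cv2.undistortPoints(uv,ci["K"],np.array(ci["dist"])).reshape(-1,2)[0]
    ray=R.from_quat(ci["orientation"]).apply([n[0],n[1],1.0]); o=np.array(ci["origin"])
    s=d if d is not None else (z-o[2])/ray[2]
    return o+s*ray
def w2pix(ci,P):
    r=R.from_quat(ci["orientation"]).inv(); P=np.atleast_2d(P)
    c=r.apply(P-ci["origin"])
    return cv2.projectPoints(c,np.zeros(3),np.zeros(3),ci["K"],np.array(ci["dist"]))[0].reshape(-1,2)
def cloud(ci,d):
    h,w=d.shape; vv,uu=np.mgrid[:h,:w]
    n=cv2.undistortPoints(np.stack([uu,vv],-1).reshape(-1,1,2).astype(float),ci["K"],np.array(ci["dist"])).reshape(h,w,2)
    c=np.dstack([n,np.ones((h,w))])*d[...,None]
    return R.from_quat(ci["orientation"]).apply(c.reshape(-1,3)).reshape(h,w,3)+ci["origin"]
E
python3 - <<'E'
from h import *
ci=camera_info("top"); d=np.load("pics/top0d.npy"); p=cv2.imread("pics/top0.png")
C=cloud(ci,d)
cv2.imwrite("pics/top0z.png",cv2.resize(p[180:310,220:430],None,fx=3.8,fy=3.8,interpolation=cv2.INTER_CUBIC))
for n,(u,v) in dict(fl=(237,215),fr=(408,199),nl=(244,296),nr=(414,279),tin=(270,275),c1=(307,266),c2=(337,256),c3=(368,261),c4=(398,255)).items(): print(n,C[v,u].round(4))
E
```

```text
fl [0.6287 0.2417 0.0536]
fr [ 0.6709 -0.2507  0.0492]
nl [0.3958 0.2268 0.0175]
nr [ 0.4417 -0.269   0.0119]
tin [0.4559 0.147  0.0445]
c1 [0.4791 0.0385 0.0843]
c2 [ 0.5065 -0.0448  0.0804]
c3 [ 0.4916 -0.1305  0.0843]
c4 [ 0.5075 -0.2136  0.0856]
```

View pics/top0z.png

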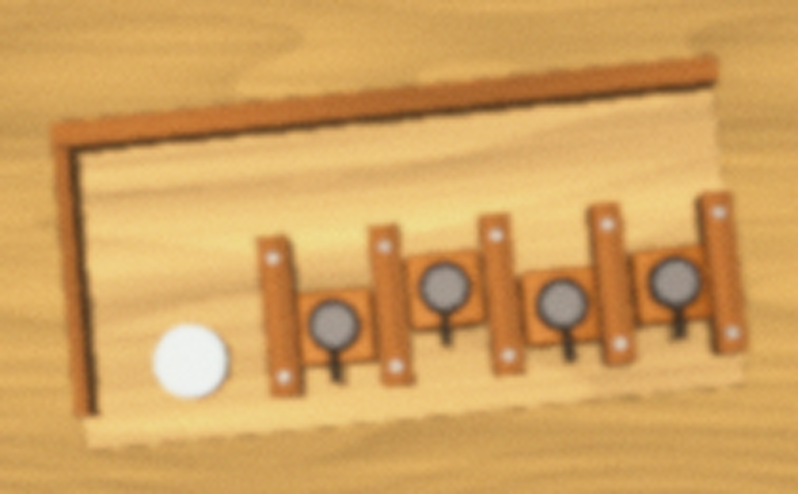

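```bash
python3 -m inch '[[-1,[1,-0.9,-0.5],[0,0,-0.024]],[-1,[1,-0.9,-0.5],[0,0,-0.047]],[-1,[1,-0.9,-0.5],[0,0,-0.071]],[-1,[1,-0.9,-0.5],[0,0,-0.095]],[-1,[1,-0.9,-0.5],[0,0,-0.118]],[-1,[1,-0.9,-0.5],[0,0,-0.142]],[-1,[1,-0.9,-0.5],[0,0,-0.166]],[-1,[1,-0.9,-0.5],[0,0,-0.19]],[-1,[1,-0.9,-0.5],[0,0,-0.2134]],[-1,[1,-0.9,-0.5],[0,0,-0.2134]]]'
cat >> h.py <<'E'
def go(P,yaw):
    s=sense(); r=R.from_quat(s["tool_rot"]); sh=r.inv().apply(np.array(P)-s["tcp_pos"])
    tx=r.apply([1,0,0]); y0=np.arctan2(tx[1],tx[0]); dy=(yaw-y0+np.pi)%(2*np.pi)-np.pi
    return (sh/0.1).round(3), "turn z", round(-dy/2/np.pi,4)
E
python3 - <<'E'
from h import *
print(go([.47,-.08,.42],.085+np.pi/2)); s=sense(); c=camera_info("wrist")
r=R.from_quat(s["tool_rot"]); print(r.inv().apply(c["origin"]-s["tcp_pos"]), (r.inv()*R.from_quat(c["orientation"])).as_matrix().round(3),c["K"])
E
```

```text
t: 1.1
tcp_pos: [0.2607, -0.4774, 0.2809]
tool_rot: [0.677, 0.736, 0.0, -0.0]
force: [0.4, -0.3, 0.2]
finger_gap: 1.001
(array([ 3.784,  2.421, -1.388]), 'turn z', np.float64(-0.0001))
[ 0.07164327 -0.00083444 -0.14254263] [[ 0.001 -0.96  -0.28 ]
 [ 1.     0.     0.001]
 [-0.001 -0.28   0.96 ]] [[332.79627889   0.         320.27022297]
 [  0.         332.79627889 234.92619156]
 [  0.           0.           1.        ]]
```

```bash
python3 -m inch '[[-1,[1,0.65,-0.35],[0,0,0]],[-1,[1,0.65,-0.35],[0,0,0]],[-1,[1,0.65,-0.35],[0,0,0]]]' >/dev/null; python3 -m inch '[[-1,[1,0.65,-0.35],[0,0,0]],[-1,[1,0.65,-0.35],[0,0,0]],[-1,[1,0.65,-0.35],[0,0,0]]]' >/dev/null;  python3 -m inch '[[-1,[1,0.65,-0.35],[0,0,0]],[-1,[1,0.65,-0.35],[0,0,0]],[-1,[1,0.65,-0.35],[0,0,0]],[-1,[1,0.65,-0.35],[0,0,0]],[-1,[1,0.65,-0.35],[0,0,0]]]'
python3 - <<'E'
from h import *
import pickle
ci=camera_info("wrist"); p,d=snapshot("wrist"); pickle.dump((ci,p,d),open("pics/w1.pkl","wb")); cv2.imwrite("pics/w1.png",p); print(go([.47,-.08,.42],.085+np.pi/2),sense()["force"])
E
```

```text
t: 2.2
tcp_pos: [0.4295, -0.1621, 0.3861]
tool_rot: [0.677, 0.736, -0.0, -0.0]
force: [0.4, 0.2, -0.3]
finger_gap: 1.002
(array([ 0.789,  0.475, -0.342]), 'turn z', np.float64(-0.0003)) [ 0.22217785  0.19023732 -0.22043063]
```

View pics/w1.png

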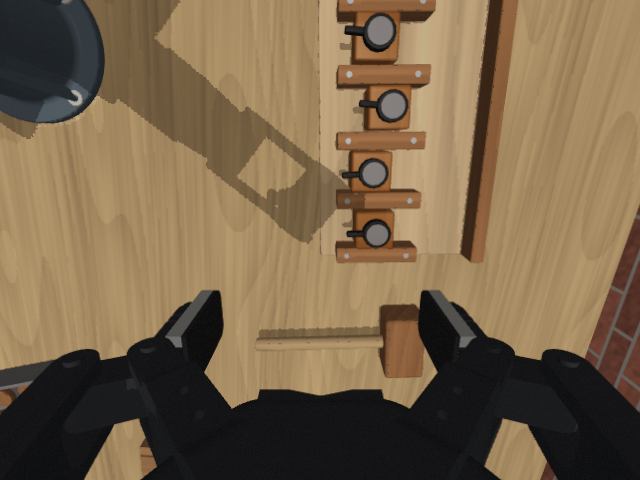

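The wrist view shows four jars with caps at (380,32), (392,105), (373,173) and (376,234). Their tabs point to image left, towards the robot. I'll move further left for a second view that includes the whole board.

```bash
python3 -m inch '[[-1,[1,0.5,-0.1],[0,0,0]],[-1,[1,0.5,-0.1],[0,0,0]],[-1,[1,0.5,-0.1],[0,0,0]]]' >/dev/null; python3 -m inch '[[-1,[1,0.2,-0.1],[0,0,0]],[-1,[1,0.2,-0.1],[0,0,0]],[-1,[1,0.2,-0.1],[0,0,0]],[-1,[1,0.2,-0.1],[0,0,0]],[-1,[1,0.2,-0.1],[0,0,0]]]'
python3 - <<'E'
from h import *
import pickle
ci=camera_info("wrist"); p,d=snapshot("wrist"); pickle.dump((ci,p,d),open("pics/w2.pkl","wb")); cv2.imwrite("pics/w2.png",p); print(go([.47,.12,.42],.085+np.pi/2),sense()["force"])
E
```

```text
t: 3.05
tcp_pos: [0.4823, 0.0412, 0.4057]
tool_rot: [0.677, 0.736, -0.001, -0.0]
force: [0.9, 0.1, 0.3]
finger_gap: 1.007
(array([ 0.797, -0.058, -0.143]), 'turn z', np.float64(-0.0005)) [ 0.68274914  0.1482241  -0.57283373]
```

View pics/w2.png

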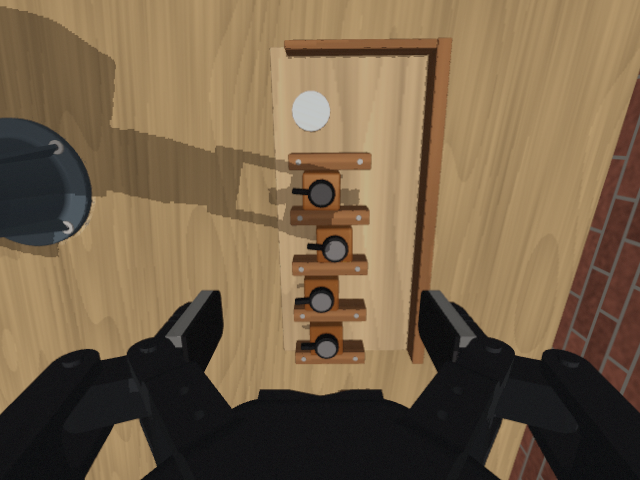

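```bash
cat > fit.py <<'E'
from h import *
import pickle, sys
from scipy.optimize import minimize
rects=[(-100,22,c-12,c+12) for c in(-238,-154,-70,14,98)]+[(105,125,-251,259),(-125,125,246,259)]
rects=np.array(rects)/1e3
def sd(b):
    dx=np.maximum(rects[:,0]-b[:,:1],b[:,:1]-rects[:,1]);dy=np.maximum(rects[:,2]-b[:,1:2],b[:,1:2]-rects[:,3])
    d=np.hypot(np.maximum(dx,0),np.maximum(dy,0))+np.minimum(np.maximum(dx,dy),0)
    return d.min(1)
def tob(p,x): 
    c,s=np.cos(p[2]),np.sin(p[2]); q=x[:,:2]-p[:2]; return q@np.array([[c,-s],[s,c]])
def analyse(f,p0=None):
    ci,p,d=pickle.load(open(f,"rb")); C=cloud(ci,d); z=C[...,2]
    hsv=cv2.cvtColor(p,cv2.COLOR_BGR2HSV)
    ok=(d>0.2)&(C[...,0]>.36)&(C[...,0]<.75)&(abs(C[...,1])<.33)
    if p0 is None:
        m=ok&(z>.045)&(z<.058); X=C[m]
        # remove jars etc: robust loss
        f=lambda q:np.minimum(np.maximum(sd(tob(q,X)),-0.001),.006).mean()*1e3 
        best=min((minimize(f,[x,-.01,.085],method="Nelder-Mead",options=dict(initial_simplex=[[x,-.01,.085],[x+.01,-.01,.085],[x,0,.085],[x,-.01,.1]])) for x in(.52,.54,.56)),key=lambda r:r.fun)
        p0=best.x; print("board",p0.round(4),best.fun, X.shape, "ztop",np.median(X[:,2]))
    B=tob(p0,C.reshape(-1,3)).reshape(*z.shape,2)
    floor=ok&(abs(B[...,0]-.063)<.03)&(abs(B[...,1])<.15); print("floor z",np.median(z[floor]))
    black=(hsv[...,2]<110)&(hsv[...,1]<110)
    for i,yc in enumerate((.056,-.028,-.112,-.196)):
        m=ok&(z>.066)&(z<.1)&(abs(B[...,1]-yc)<.046)&(B[...,0]>-.12)&(B[...,0]<.05)
        top=m&(z>.0815)&(z<.092)
        b=B[m]; 
        c=np.median(B[top],0) if top.sum()>5 else None
        if c is None: print(i,"none");continue
        pts=(B[top]*1e4).astype(np.float32); 
        pts=pts[np.hypot(*(pts-c*1e4).T)<240]; c=cv2.minEnclosingCircle(pts)[0]; rr=cv2.minEnclosingCircle(pts)[1]/10
        c=np.array(c)/1e4; r=np.hypot(*(b-c).T); t=b[(r>.026)&(r<.043)&(z[m]>.066)]
        ang=np.arctan2(t[:,1]-c[1],-(t[:,0]-c[0])); a=np.median(ang) if len(t) else None
        print(i,"cap",(c*1e3).round(1),"r",round(rr,1),"z",np.median(z[top]).round(4),"n",top.sum(),"tab ang",a,len(t),"std",ang.std() if len(t) else 0, "maxr",r[r<.05].max().round(4))
    tm=ok&(z>.035)&(z<.05)&(B[...,1]>.115)&(B[...,1]<.235)&(B[...,0]<.09)
    if tm.sum()>50: print("tin",B[tm].mean(0),np.median(z[tm]))
    return p0
if __name__=="__main__":
    for f in sys.argv[1:]: print(f); analyse(f)
E
python3 fit.py pics/w1.pkl pics/w2.pkl
```

```text
pics/w1.pkl
board [ 0.5381 -0.014   0.0899] -0.8085990395671631 (11718, 3) ztop 0.05190690189544081
floor z 0.012155945476730157
0 cap [-53.3  54.5] r 22.0 z 0.0843 n 995 tab ang 0.09460602310796526 106 std 0.10477893645934956 maxr 0.0391
1 cap [-33.3 -27.9] r 22.3 z 0.0846 n 863 tab ang 0.07606670848404556 91 std 0.6496734697186168 maxr 0.0392
2 cap [ -54. -111.] r 21.9 z 0.0842 n 715 tab ang -0.06395736498513997 67 std 0.14579662703816704 maxr 0.0392
3 cap [ -45.2 -194.4] r 21.6 z 0.0843 n 612 tab ang -0.005106267980638949 71 std 0.27782443916238986 maxr 0.0399
pics/w2.pkl
board [ 0.5388 -0.0141  0.0932] -0.8205972060913617 (11527, 3) ztop 0.05179166473607716
floor z 0.011979036448701685
0 cap [-53.1  56.4] r 21.9 z 0.0842 n 618 tab ang 0.12792642500509205 61 std 0.2979438391124364 maxr 0.0392
1 cap [-33.3 -26.3] r 21.6 z 0.0842 n 547 tab ang 0.15305460693581985 64 std 0.3146761672295578 maxr 0.0397
2 cap [ -54.4 -111.1] r 21.6 z 0.0843 n 471 tab ang 0.01706308610741294 65 std 0.34149719384349364 maxr 0.0392
3 cap [ -46.8 -194. ] r 21.6 z 0.0843 n 427 tab ang 0.03998111387554029 71 std 0.11160650222733359 maxr 0.0395
tin [-0.06456851  0.16858103] 0.04213646714633956
```

The board is at about (0.5385, -0.014) with yaw 0.091, and both views agree. The caps and the tin (board -65, 169) are located too. First I'll probe the left-most lane.

```bash
cat >> h.py <<'E'
BP=np.array([.5385,-.014,.091])
def b2w(b,z): c,s=np.cos(BP[2]),np.sin(BP[2]); return np.array([BP[0]+c*b[0]-s*b[1],BP[1]+s*b[0]+c*b[1],z])
def finger(cap,th,gap,z=.070,r=.037):
    t=15e-3+gap; b=np.array(cap)+r*np.array([-np.cos(th),np.sin(th)])-t*np.array([np.sin(th),np.cos(th)])
    return b2w(b,z), BP[2]+np.pi/2-th
CAPS=[(-.0532,.0555),(-.0333,-.027),(-.0542,-.111),(-.046,-.1945)]; TH=[.11,.11,-.02,.02]
def w2b(P): c,s=np.cos(BP[2]),np.sin(BP[2]); q=np.array(P)[:2]-BP[:2]; return np.array([c*q[0]+s*q[1],-s*q[0]+c*q[1]])
E
python3 - <<'E'
from h import *
P,y=finger(CAPS[0],0,.008,.12); print(P,go(P,y))
E
```

```text
[0.4457198  0.01016865 0.12      ] (array([-0.276, -0.386,  2.858]), 'turn z', np.float64(-0.0015))
```

```bash
python3 -m inch '[[1,[-0.28,-0.39,0.5],[0,0,0]],[1,[-0.28,-0.39,1],[0,0,0]],[1,[-0.28,-0.39,1],[0,0,0]]]' >/dev/null; python3 -m inch '[[1,[0,0,0.5],[0,0,0]],[1,[0,0,1],[0,0,0]],[1,[0,0,1],[0,0,0]]]';python3 -m inch '[[1,[0,0,0.5],[0,0,0]],[1,[0,0,0.8],[0,0,0]],[1,[0,0,0.8],[0,0,0]],[1,[0,0,0.8],[0,0,0]]]'
python3 - <<'E'
from h import *
P,y=finger(CAPS[0],0,.008,.07); print(P,go(P,y),sense()["force"])
p,d=snapshot("wrist"); cv2.imwrite("pics/w3.png",p)
E
```

```text
t: 3.7
tcp_pos: [0.441, 0.0109, 0.2011]
tool_rot: [0.678, 0.735, -0.004, -0.007]
force: [-1.3, 0.3, 0.2]
finger_gap: 0.0
t: 4.1
tcp_pos: [0.4473, 0.0107, 0.1278]
tool_rot: [0.677, 0.736, 0.0, 0.001]
force: [-0.5, -0.3, 0.7]
finger_gap: 0.002
[0.4457198  0.01016865 0.07      ] (array([-0.004, -0.018,  0.578]), 'turn z', np.float64(-0.0012)) [-0.53218757 -0.28984727  0.66203559]
```

View pics/w3.png

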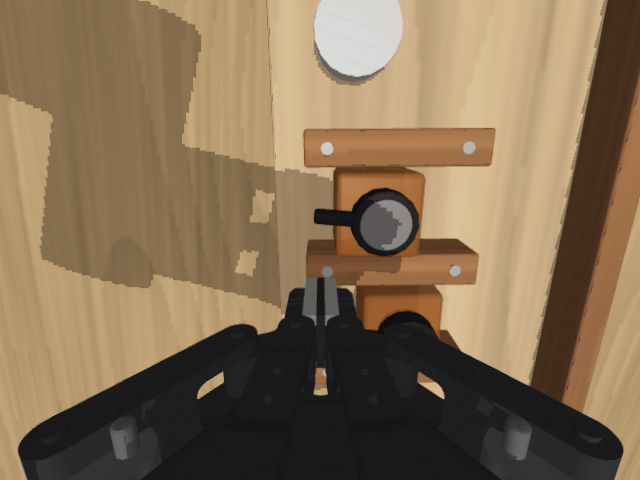

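The wrist view shows the closed fingertips at (320,290), to the right of the lane-0 tab at (318,216), with its cap at (385,222). The tab is clear, so I'll descend.

```bash
python3 -m inch '[[1,[0,-0.02,0.3],[0,0,0]],[1,[0,-0.02,0.578],[0,0,0]],[1,[0,-0.02,0.578],[0,0,0]],[1,[0,-0.02,0.578],[0,0,0]]]'
python3 - <<'E'
from h import *
P,y=finger(CAPS[0],0.11,.0,.07); print(P,go(P,y),sense()["force"])
p,d=snapshot("wrist"); cv2.imwrite("pics/w4.png",p)
E
```

```text
t: 4.55
tcp_pos: [0.4453, 0.0113, 0.0701]
tool_rot: [0.676, 0.736, 0.001, 0.001]
force: [-0.5, -0.8, 0.8]
finger_gap: -0.002
[0.44319829 0.0221415  0.07      ] (array([ 0.11 , -0.011,  0.001]), 'turn z', np.float64(0.0165)) [-0.48270615 -0.80199073  0.83183945]
```

View pics/w4.png

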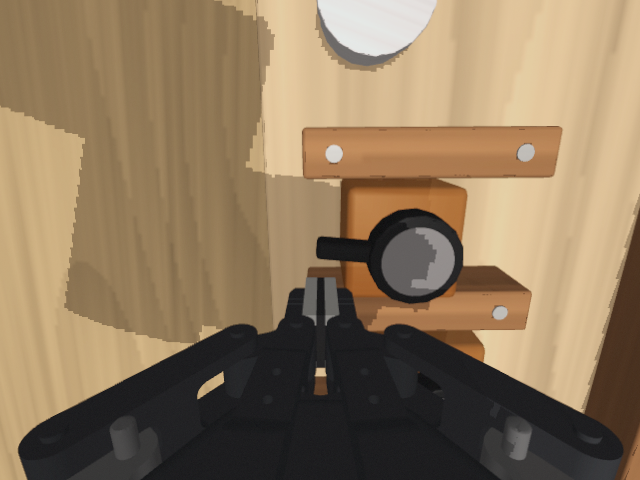

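```bash
python3 -m inch '[[1,[0.04,0,0],[0,0,0]],[1,[0.08,0,0],[0,0,0]],[1,[0.10,0,0],[0,0,0]],[1,[0.12,0,0],[0,0,0]],[1,[0.14,0,0],[0,0,0]],[1,[0.15,0,0],[0,0,0]],[1,[0.15,0,0],[0,0,0]]]'
python3 - <<'E'
from h import *
s=sense();print(s["force"],s["ft_torque"])
p,d=snapshot("wrist"); cv2.imwrite("pics/w5.png",p[100:380,200:560])
E
```

```text
t: 5.3
tcp_pos: [0.4433, 0.0248, 0.0691]
tool_rot: [0.676, 0.737, -0.001, 0.001]
force: [-1.5, -11.9, 7.0]
finger_gap: 0.005
[ -1.48497947 -11.91037852   7.03089603] [-1.82165142  0.35127448 -0.01420001]
```

View pics/w5.png

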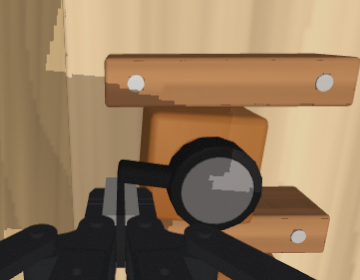

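The push gave 12 N at the tab, so this cap is tight. I'll back off straight away.

```bash
python3 -m inch '[[1,[-0.05,0,0],[0,0,0]],[1,[-0.12,0,0],[0,0,0]],[1,[-0.12,0,0],[0,0,0]]]'
python3 - <<'E'
from h import *
import pickle
s=sense();print(s["force"])
ci=camera_info("wrist");p,d=snapshot("wrist"); pickle.dump((ci,p,d),open("pics/w6.pkl","wb")); cv2.imwrite("pics/w6.png",p[100:380,200:560])
import fit; fit.analyse("pics/w6.pkl",BP)
E
```

```text
t: 5.65
tcp_pos: [0.444, 0.0141, 0.0684]
tool_rot: [0.677, 0.736, 0.0, 0.0]
force: [-0.4, 0.1, 1.0]
finger_gap: 0.004
[-0.39845494  0.14820193  1.02923141]
floor z 0.012115728376605267
0 none
1 none
2 none
3 none
```

View pics/w6.png

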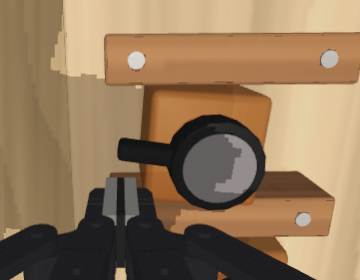

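Lane 0 is tight: the tab kept its place relative to the cap and jar. Lane 1 is next.

```bash
python3 -m inch '[[1,[0,0,-0.4],[0,0,0]],[1,[0,0,-0.4],[0,0,0]]]'
python3 - <<'E'
from h import *
P,y=finger(CAPS[1],0.0,.006,.07); print(P,go(P,y),sense()["force"])
E
```

```text
t: 5.9
tcp_pos: [0.4455, 0.0145, 0.1105]
tool_rot: [0.676, 0.736, 0.001, 0.002]
force: [-0.3, -0.4, -0.5]
finger_gap: 0.002
[ 0.47285285 -0.06818987  0.07      ] (array([-0.846,  0.2  ,  0.407]), 'turn z', np.float64(-0.001)) [-0.29098024 -0.43447754 -0.47715236]
```

```bash
python3 -m inch '[[1,[-0.5,0.1,0],[0,0,0]],[1,[-0.85,0.2,0],[0,0,0]],[1,[-0.85,0.2,0.1],[0,0,0]],[1,[-0.85,0.2,0.4],[0,0,0]],[1,[-0.85,0.2,0.4],[0,0,0]],[1,[-0.85,0.2,0.4],[0,0,0]]]'
python3 -m inch '[[1,[0.05,0,0],[0,0,0]],[1,[0.08,0,0],[0,0,0]],[1,[0.1,0,0],[0,0,0]],[1,[0.12,0,0],[0,0,0]],[1,[0.13,0,0],[0,0,0]],[1,[0.13,0,0],[0,0,0]]]'
python3 - <<'E'
from h import *
import pickle
P,y=finger(CAPS[1],0.11,.0,.07); print(P,go(P,y))
s=sense();print(s["force"])
p,d=snapshot("wrist"); cv2.imwrite("pics/w7.png",p[100:380,200:560])
E
```

```text
t: 6.5
tcp_pos: [0.4696, -0.0674, 0.0679]
tool_rot: [0.676, 0.737, -0.001, -0.002]
force: [0.0, 0.0, 0.4]
finger_gap: 0.001
t: 7.1
tcp_pos: [0.4698, -0.0553, 0.0687]
tool_rot: [0.676, 0.737, 0.0, 0.0]
force: [0.3, 0.1, -0.8]
finger_gap: 0.002
[ 0.47051309 -0.05820874  0.07      ] (array([-0.029,  0.004, -0.013]), 'turn z', np.float64(0.0166))
[ 0.29633274  0.08175626 -0.77453206]
```

View pics/w7.png

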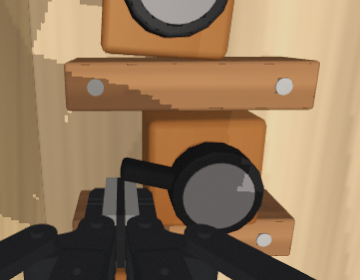

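```bash
python3 -m inch '[[1,[0.01,0,0],[0,0,0]],[1,[0.02,0,0],[0,0,0]],[1,[0.03,0,0],[0,0,0]],[1,[0.04,0,0],[0,0,0]],[1,[0.05,0,0],[0,0,0]],[1,[0.05,0,0],[0,0,0]]]'
python3 - <<'E'
from h import *
import pickle
s=sense();print(s["force"])
p,d=snapshot("wrist"); cv2.imwrite("pics/w8.png",p[100:380,200:560])
E
```

```text
t: 7.75
tcp_pos: [0.4692, -0.0504, 0.0685]
tool_rot: [0.676, 0.736, -0.0, -0.0]
force: [-0.1, -0.6, 0.0]
finger_gap: 0.0
[-0.09697129 -0.57834069  0.03702714]
```

View pics/w8.png

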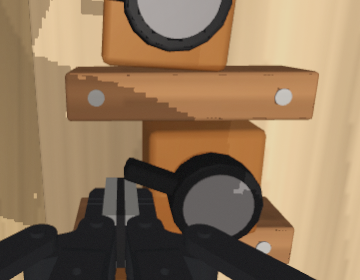

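Lane 1 gives: the tab turned under about 0.6 N, so it is loose. I'll compute rows to follow its arc.

```bash
cat >> h.py <<'E'
def arc(cap,ths,gap=0,z=.070,r=.037):
    for th in ths:
        P,y=finger(cap,th,gap,z,r); print(round(th,2),*go(P,y))
E
python3 - <<'E'
from h import *
arc(CAPS[1],[.3,.4,.5,.6,.7,.8,.9,1.0,1.1,1.15,1.2])
E
```

```text
0.3 [-0.005 -0.007 -0.015] turn z 0.0468
0.4 [ 0.035 -0.009 -0.015] turn z 0.0627
0.5 [ 0.075 -0.006 -0.015] turn z 0.0786
0.6 [ 0.114 -0.    -0.015] turn z 0.0945
0.7 [ 0.153  0.01  -0.015] turn z 0.1104
0.8 [ 0.19   0.024 -0.015] turn z 0.1264
0.9 [ 0.226  0.042 -0.015] turn z 0.1423
1.0 [ 0.26   0.063 -0.015] turn z 0.1582
1.1 [ 0.291  0.087 -0.015] turn z 0.1741
1.15 [ 0.306  0.101 -0.015] turn z 0.1821
1.2 [ 0.32   0.115 -0.015] turn z 0.19
```

```bash
python3 -m inch '[[1,[0,-0.007,-0.015],[0,0,0.022]],[1,[0.01,-0.008,-0.015],[0,0,0.044]],[1,[0.035,-0.009,-0.015],[0,0,0.063]],[1,[0.075,-0.006,-0.015],[0,0,0.079]],[1,[0.114,0,-0.015],[0,0,0.095]],[1,[0.153,0.01,-0.015],[0,0,0.11]],[1,[0.19,0.024,-0.015],[0,0,0.126]],[1,[0.226,0.042,-0.015],[0,0,0.142]],[1,[0.26,0.063,-0.015],[0,0,0.158]],[1,[0.291,0.087,-0.015],[0,0,0.174]],[1,[0.291,0.087,-0.015],[0,0,0.174]],[1,[0.291,0.087,-0.015],[0,0,0.174]]]'
python3 - <<'E'
from h import *
s=sense();print(s["force"])
arc(CAPS[1],[1.15,1.2,1.25])
p,d=snapshot("wrist"); cv2.imwrite("pics/w9.png",p)
E
```

```text
t: 9.0
tcp_pos: [0.4754, -0.0207, 0.07]
tool_rot: [0.96, 0.279, -0.0, -0.0]
force: [-0.1, -0.7, 0.0]
finger_gap: 0.001
[-0.12214021 -0.65481925  0.03523395]
1.15 [ 0.019 -0.008 -0.   ] turn z 0.0084
1.2 [ 0.038 -0.014 -0.   ] turn z 0.0164
1.25 [ 0.057 -0.019 -0.   ] turn z 0.0243
```

View pics/w9.png

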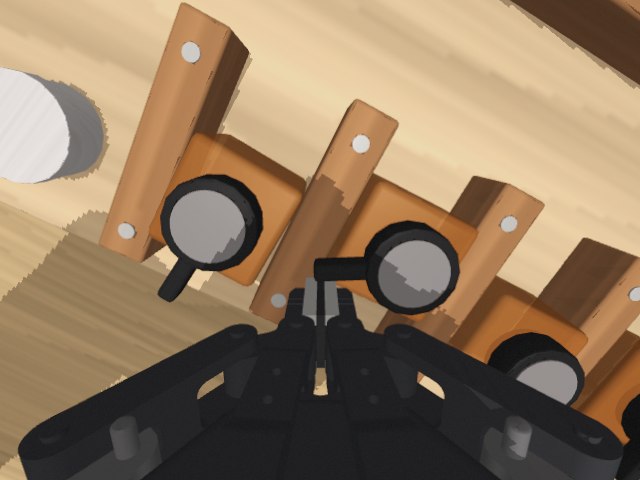

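The tab at (340,268) is square to the finger and has turned to about 1.1. I'll continue to the stop.

```bash
python3 -m inch '[[1,[0.019,-0.008,0],[0,0,0.0084]],[1,[0.03,-0.011,0],[0,0,0.0125]],[1,[0.038,-0.014,0],[0,0,0.0164]],[1,[0.045,-0.016,0],[0,0,0.0164]],[1,[0.045,-0.016,0],[0,0,0.0164]]]'
python3 - <<'E'
from h import *
s=sense();print(s["force"])
p,d=snapshot("wrist"); cv2.imwrite("pics/w10.png",p[100:380,200:560])
E
```

```text
t: 9.55
tcp_pos: [0.4785, -0.017, 0.07]
tool_rot: [0.974, 0.228, 0.0, 0.0]
force: [-0.5, -0.8, 0.6]
finger_gap: -0.006
[-0.54631361 -0.77125723  0.55784737]
```

View pics/w10.png

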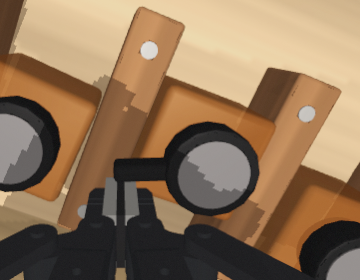

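```bash
python3 -m inch '[[1,[0.01,0,0],[0,0,0.004]],[1,[0.02,0,0],[0,0,0.008]],[1,[0.02,0,0],[0,0,0.008]]]'; python3 -m inch '[[1,[0.01,0,0],[0,0,0]],[1,[0.02,0,0],[0,0,0]],[1,[0.02,0,0],[0,0,0]]]'
python3 - <<'E'
from h import *
s=sense();print(s["force"])
p,d=snapshot("wrist"); cv2.imwrite("pics/w11.png",p[100:380,200:560])
E
```

```text
t: 9.9
tcp_pos: [0.4797, -0.0159, 0.0699]
tool_rot: [0.979, 0.203, -0.001, -0.0]
force: [-1.4, 0.5, 0.1]
finger_gap: 0.004
t: 10.2
tcp_pos: [0.482, -0.0152, 0.07]
tool_rot: [0.979, 0.203, -0.0, -0.0]
force: [-2.0, 0.9, 0.4]
finger_gap: 0.002
[-2.03193067  0.90275705  0.35839178]
```

View pics/w11.png

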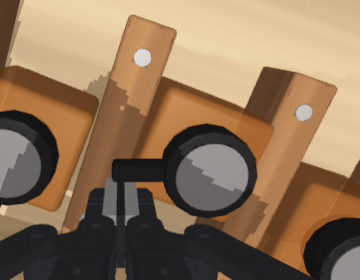

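The force rose to 2 N at the stop. I'll lift off and go to lane 2.

```bash
python3 -m inch '[[1,[-0.08,0,0],[0,0,0]],[1,[-0.08,0,-0.4],[0,0,0]],[1,[-0.08,0,-0.4],[0,0,-0.023]],[1,[-0.08,0,-0.4],[0,0,-0.046]],[1,[-0.08,0,-0.4],[0,0,-0.069]],[1,[-0.08,0,-0.4],[0,0,-0.092]],[1,[-0.08,0,-0.4],[0,0,-0.115]],[1,[-0.08,0,-0.4],[0,0,-0.138]],[1,[-0.08,0,-0.4],[0,0,-0.161]],[1,[-0.08,0,-0.4],[0,0,-0.184]],[1,[-0.08,0,-0.4],[0,0,-0.198]],[1,[-0.08,0,-0.4],[0,0,-0.198]]]'
python3 - <<'E'
from h import *
P,y=finger(CAPS[2],0.0,.008,.07); print(P,go(P,y),sense()["force"])
E
```

```text
t: 11.45
tcp_pos: [0.4751, -0.0189, 0.1102]
tool_rot: [0.678, 0.735, 0.0, 0.001]
force: [-0.6, 0.1, -0.4]
finger_gap: 0.001
[ 0.45985453 -0.15573331  0.07      ] (array([-1.351, -0.264,  0.402]), 'turn z', np.float64(-0.0015)) [-0.59011065  0.11248562 -0.38167896]
```

```bash
python3 -m inch '[[1,[-0.5,-0.15,0],[0,0,-0.0015]],[1,[-1,-0.25,0],[0,0,-0.0015]],[1,[-1,-0.25,0],[0,0,-0.0015]]]' >/dev/null
python3 -m inch '[[1,[-0.35,-0.01,0],[0,0,0]],[1,[-0.35,-0.01,0.2],[0,0,0]],[1,[-0.35,-0.01,0.4],[0,0,0]],[1,[-0.35,-0.01,0.4],[0,0,0]],[1,[-0.35,-0.01,0.4],[0,0,0]]]'
python3 - <<'E'
from h import *
P,y=finger(CAPS[2],TH[2],.0,.07); print(P,go(P,y),sense()["force"])
p,d=snapshot("wrist"); cv2.imwrite("pics/w12.png",p[100:380,200:560])
E
```

```text
t: 12.25
tcp_pos: [0.4601, -0.1548, 0.07]
tool_rot: [0.674, 0.739, -0.0, -0.0]
force: [0.1, 0.5, 0.1]
finger_gap: 0.001
[ 0.45950061 -0.14847238  0.07      ] (array([ 0.063, -0.   , -0.   ]), 'turn z', np.float64(-0.0032)) [0.12996113 0.48069149 0.12900577]
```

View pics/w12.png

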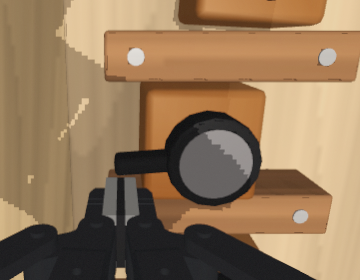

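```bash
python3 -m inch '[[1,[0.03,0,0],[0,0,0]],[1,[0.05,0,0],[0,0,0]],[1,[0.07,0,0],[0,0,0]],[1,[0.08,0,0],[0,0,0]],[1,[0.09,0,0],[0,0,0]],[1,[0.09,0,0],[0,0,0]]]'
python3 - <<'E'
from h import *
print(sense()["force"])
p,d=snapshot("wrist"); cv2.imwrite("pics/w13.png",p[100:380,200:560])
E
```

```text
t: 12.9
tcp_pos: [0.4595, -0.1461, 0.0701]
tool_rot: [0.674, 0.739, 0.0, 0.0]
force: [0.4, 0.0, -0.6]
finger_gap: -0.002
[ 0.37999375  0.0051169  -0.59647835]
```

View pics/w13.png

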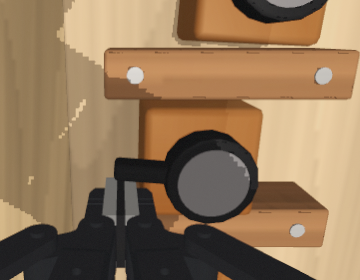

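```bash
python3 -m inch '[[1,[0.01,0,0],[0,0,0]],[1,[0.02,0,0],[0,0,0]],[1,[0.03,0,0],[0,0,0]],[1,[0.04,0,0],[0,0,0]],[1,[0.04,0,0],[0,0,0]]]'
python3 - <<'E'
from h import *
print(sense()["force"])
p,d=snapshot("wrist"); cv2.imwrite("pics/w14.png",p[100:380,200:560])
E
```

```text
t: 13.45
tcp_pos: [0.4591, -0.1421, 0.07]
tool_rot: [0.674, 0.739, 0.0, -0.0]
force: [0.6, -0.8, 1.4]
finger_gap: -0.0
[ 0.59353228 -0.7979283   1.35531472]
```

View pics/w14.png

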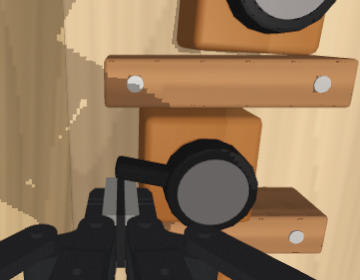

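Lane 2 turns freely at about 0.8 N, so it is loose.

Run:
```python
from h import *
arc(CAPS[2],[.2,.3,.4,.5,.6,.7,.8,.9,1.0,1.1,1.2,1.25])
```

```text
0.2 [ 0.02  -0.027 -0.   ] turn z 0.032
0.3 [ 0.06  -0.032 -0.   ] turn z 0.0479
0.4 [ 0.099 -0.034 -0.   ] turn z 0.0638
0.5 [ 0.139 -0.031 -0.   ] turn z 0.0797
0.6 [ 0.179 -0.024 -0.   ] turn z 0.0956
0.7 [ 0.217 -0.014 -0.   ] turn z 0.1115
0.8 [ 0.254  0.    -0.   ] turn z 0.1275
0.9 [ 0.29   0.018 -0.   ] turn z 0.1434
1.0 [ 0.324  0.04  -0.   ] turn z 0.1593
1.1 [ 0.355  0.064 -0.   ] turn z 0.1752
1.2 [ 0.384  0.092 -0.   ] turn z 0.1911
1.25 [ 0.397  0.107 -0.   ] turn z 0.1991
```

```bash
python3 -m inch '[[1,[0.01,-0.02,0],[0,0,0.022]],[1,[0.04,-0.03,0],[0,0,0.04]],[1,[0.08,-0.033,0],[0,0,0.056]],[1,[0.12,-0.033,0],[0,0,0.072]],[1,[0.159,-0.028,0],[0,0,0.088]],[1,[0.198,-0.019,0],[0,0,0.104]],[1,[0.236,-0.007,0],[0,0,0.12]],[1,[0.272,0.009,0],[0,0,0.135]],[1,[0.307,0.029,0],[0,0,0.151]],[1,[0.34,0.052,0],[0,0,0.167]],[1,[0.37,0.078,0],[0,0,0.183]],[1,[0.384,0.092,0],[0,0,0.191]],[1,[0.384,0.092,0],[0,0,0.191]],[1,[0.384,0.092,0],[0,0,0.191]]]'
python3 - <<'E'
from h import *
print(sense()["force"]); arc(CAPS[2],[1.2,1.25,1.3])
p,d=snapshot("wrist"); cv2.imwrite("pics/w15.png",p)
E
```

```text
t: 14.9
tcp_pos: [0.4647, -0.1031, 0.07]
tool_rot: [0.973, 0.23, -0.0, -0.0]
force: [0.4, -0.2, 0.3]
finger_gap: 0.005
[ 0.44696807 -0.24942311  0.30308046]
1.2 [ 0.001 -0.    -0.   ] turn z 0.0003
1.25 [ 0.019 -0.007 -0.   ] turn z 0.0082
1.3 [ 0.038 -0.013 -0.   ] turn z 0.0162
```

View pics/w15.png

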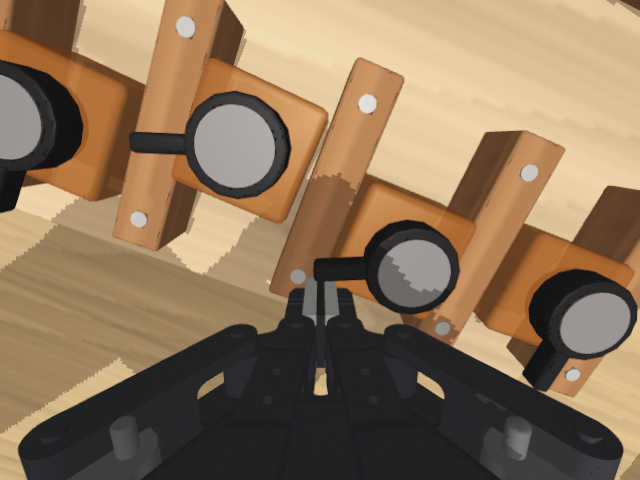

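```bash
python3 -m inch '[[1,[0.01,-0.004,0],[0,0,0.004]],[1,[0.019,-0.007,0],[0,0,0.008]],[1,[0.03,-0.007,0],[0,0,0.008]],[1,[0.035,-0.007,0],[0,0,0.008]],[1,[0.035,-0.007,0],[0,0,0.008]]]'
python3 - <<'E'
from h import *
s=sense();print(s["force"])
E
```

```text
t: 15.45
tcp_pos: [0.4672, -0.1008, 0.0699]
tool_rot: [0.979, 0.205, -0.0, -0.0]
force: [-0.7, 0.1, 0.2]
finger_gap: -0.004
[-0.69301029  0.08177794  0.21506095]
```

```bash
python3 -m inch '[[1,[0.01,0,0],[0,0,0]],[1,[0.02,0,0],[0,0,0]],[1,[0.025,0,0],[0,0,0]],[1,[0.025,0,0],[0,0,0]]]'
python3 - <<'E'
from h import *
s=sense();print(s["force"])
p,d=snapshot("wrist"); cv2.imwrite("pics/w16.png",p[100:380,200:560])
E
```

```text
t: 15.85
tcp_pos: [0.4688, -0.0999, 0.07]
tool_rot: [0.979, 0.205, -0.001, -0.0]
force: [-5.0, -2.3, 3.4]
finger_gap: 0.0
[-5.01012556 -2.32384026  3.3683899 ]
```

View pics/w16.png

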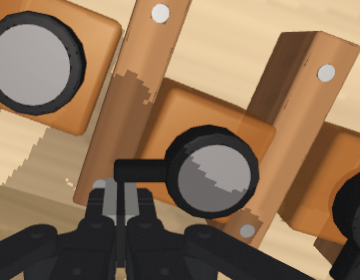

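The force stepped up to 5.5 N, so lane 2 is at its hard stop. I'll retreat and go to lane 3.

```bash
python3 -m inch '[[1,[-0.08,0,0],[0,0,0]],[1,[-0.08,0,-0.4],[0,0,0]],[1,[-0.08,0,-0.4],[0,0,-0.023]],[1,[-0.08,0,-0.4],[0,0,-0.046]],[1,[-0.08,0,-0.4],[0,0,-0.069]],[1,[-0.08,0,-0.4],[0,0,-0.092]],[1,[-0.08,0,-0.4],[0,0,-0.115]],[1,[-0.08,0,-0.4],[0,0,-0.138]],[1,[-0.08,0,-0.4],[0,0,-0.161]],[1,[-0.08,0,-0.4],[0,0,-0.184]],[1,[-0.08,0,-0.4],[0,0,-0.199]],[1,[-0.08,0,-0.4],[0,0,-0.199]]]'
python3 - <<'E'
from h import *
P,y=finger(CAPS[3],0.0,.008,.07); print(P,go(P,y),sense()["force"])
E
```

```text
t: 17.1
tcp_pos: [0.4632, -0.1036, 0.1101]
tool_rot: [0.674, 0.739, 0.001, 0.001]
force: [0.2, -0.1, 0.8]
finger_gap: 0.001
[ 0.47560862 -0.23814264  0.07      ] (array([-1.351, -0.   ,  0.403]), 'turn z', np.float64(0.0)) [ 0.18409664 -0.13836757  0.83866104]
```

```bash
python3 -m inch '[[1,[-0.5,0,0],[0,0,0]],[1,[-1,0,0],[0,0,0]],[1,[-1,0,0],[0,0,0]]]' >/dev/null
python3 -m inch '[[1,[-0.35,0,0],[0,0,0]],[1,[-0.35,0,0.2],[0,0,0]],[1,[-0.35,0,0.4],[0,0,0]],[1,[-0.35,0,0.4],[0,0,0]],[1,[-0.35,0,0.4],[0,0,0]]]'
python3 -m inch '[[1,[0.03,0,0],[0,0,0]],[1,[0.06,0,0],[0,0,0]],[1,[0.08,0,0],[0,0,0]],[1,[0.09,0,0],[0,0,0]],[1,[0.1,0,0],[0,0,0]],[1,[0.1,0,0],[0,0,0]]]'
python3 - <<'E'
from h import *
P,y=finger(CAPS[3],TH[3],.0,.07); print(P,go(P,y),sense()["force"])
p,d=snapshot("wrist"); cv2.imwrite("pics/w17.png",p[100:380,200:560])
E
```

```text
t: 17.9
tcp_pos: [0.4747, -0.2371, 0.0699]
tool_rot: [0.674, 0.738, 0.0, -0.0]
force: [0.8, -0.3, 0.1]
finger_gap: -0.004
t: 18.5
tcp_pos: [0.4748, -0.2296, 0.071]
tool_rot: [0.674, 0.739, -0.001, 0.002]
force: [-2.9, -5.8, 2.8]
finger_gap: 0.002
[ 0.47452274 -0.22946246  0.07      ] (array([ 0.002, -0.002,  0.01 ]), 'turn z', np.float64(0.0035)) [-2.8844916  -5.84827066  2.8457386 ]
```

View pics/w17.png

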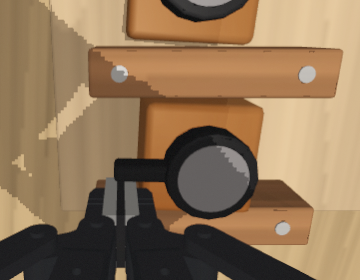

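Lane 3 resisted with 6 N, so it is tight, and I'll back off. Then I'll open the gripper, rise and check everything.

```bash
python3 -m inch '[[1,[-0.06,0,0],[0,0,0]],[1,[-0.1,0,0],[0,0,0]],[1,[-0.1,0,-0.5],[0,0,0]],[-1,[-0.1,0,-1],[0,0,0]],[-1,[-0.1,0,-1],[0,0,0]]]'>/dev/null
python3 -m inch '[[-1,[0.5,0,-0.3],[0,0,0]],[-1,[1,0,-0.6],[0,0,0]],[-1,[1,0,-0.6],[0,0,0]]]' >/dev/null
python3 -m inch '[[-1,[0.5,0,-0.3],[0,0,0]],[-1,[1,0.2,-0.6],[0,0,0]],[-1,[1,0.2,-0.6],[0,0,0]],[-1,[1,0.2,-0.6],[0,0,0]],[-1,[1,0.2,-0.6],[0,0,0]]]'
python3 - <<'E'
from h import *
import pickle
ci=camera_info("wrist");p,d=snapshot("wrist"); pickle.dump((ci,p,d),open("pics/w18.pkl","wb")); cv2.imwrite("pics/w18.png",p)
import fit; fit.analyse("pics/w18.pkl",BP); fit.analyse("pics/w18.pkl")
E
```

```text
t: 19.85
tcp_pos: [0.4762, -0.0366, 0.2893]
tool_rot: [0.674, 0.739, -0.0, -0.0]
force: [0.7, 0.5, 0.1]
finger_gap: 1.001
floor z 0.012066888140313314
0 cap [-53.6  56.3] r 21.9 z 0.0844 n 1249 tab ang 0.15183177138795906 112 std 0.2594346217564901 maxr 0.0485
1 cap [-32.5 -24.3] r 22.2 z 0.0843 n 1045 tab ang 1.281440067429199 101 std 0.07077393450600877 maxr 0.0392
2 cap [ -51.6 -109.9] r 20.1 z 0.0843 n 877 tab ang 1.2592116491754322 117 std 0.34918797734352236 maxr 0.0415
3 cap [ -46.5 -192.7] r 22.0 z 0.0844 n 739 tab ang 0.058058515088743004 109 std 0.06655173121252637 maxr 0.0394
tin [-0.06475619  0.16691597] 0.04179606783527018
board [ 0.5383 -0.0136  0.0941] -0.8614874855945349 (16292, 3) ztop 0.0518704485962293
floor z 0.012063507246956318
0 cap [-53.3  56. ] r 21.9 z 0.0844 n 1247 tab ang 0.15494431689823412 112 std 0.25943460387185246 maxr 0.0471
1 cap [-32.4 -24.6] r 22.2 z 0.0843 n 1045 tab ang 1.2845522524607167 101 std 0.07077394390183447 maxr 0.0392
2 cap [ -51.8 -110.2] r 20.1 z 0.0843 n 877 tab ang 1.2623236229479722 117 std 0.3491879183920393 maxr 0.0415
3 cap [ -46.9 -193. ] r 22.0 z 0.0844 n 739 tab ang 0.06117060043695811 109 std 0.06655171924168705 maxr 0.0394
tin [-0.06405906  0.16665896] 0.04179606783527018
```

View pics/w18.png

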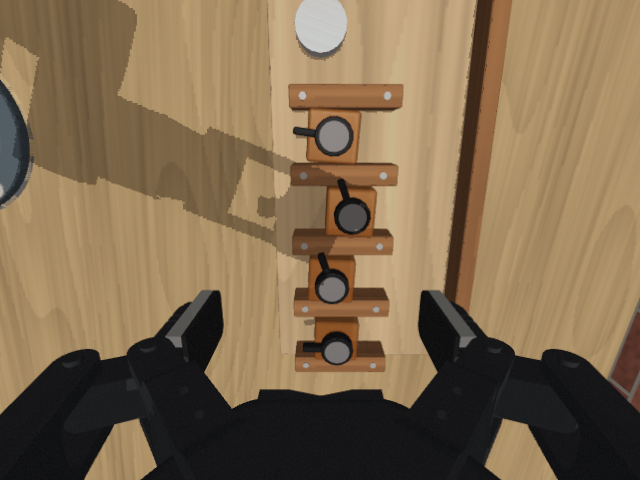

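The picture agrees with the measurements. The tabs in lanes 1 and 2, at (342,185) and (323,262), are at about 1.25 rad. Lanes 0 and 3 are unchanged. Next I'll grasp lane 1's jar across its x faces.

```bash
sed -i 's/^BP=.*/BP=np.array([.5385,-.0138,.092])/' h.py
python3 - <<'E'
from h import *
Y=BP[2]+np.pi/2
print(go(b2w((-.0325,-.026),.10),Y)); print(go(b2w((-.0325,-.026),.024),Y))
E
```

```text
(array([-0.086,  0.324,  1.889]), 'turn z', np.float64(-0.0001))
(array([-0.087,  0.325,  2.649]), 'turn z', np.float64(-0.0001))
```

```bash
python3 -m inch '[[-1,[-0.09,0.325,0.5],[0,0,0]],[-1,[-0.09,0.325,1],[0,0,0]],[-1,[-0.09,0.325,1],[0,0,0]]]' >/dev/null; python3 -m inch '[[-1,[0,0,0.4],[0,0,0]],[-1,[0,0,0.7],[0,0,0]],[-1,[0,0,0.7],[0,0,0]],[-1,[0,0,0.7],[0,0,0]]]'
python3 - <<'E'
from h import *
Y=BP[2]+np.pi/2
print(go(b2w((-.0325,-.026),.024),Y))
p,d=snapshot("wrist"); cv2.imwrite("pics/w19.png",p)
E
```

```text
t: 20.6
tcp_pos: [0.5095, -0.0432, 0.1205]
tool_rot: [0.674, 0.738, -0.0, -0.0]
force: [-0.2, -0.3, 0.3]
finger_gap: 1.001
(array([ 0.006, -0.009,  0.965]), 'turn z', np.float64(-0.0002))
```

View pics/w19.png

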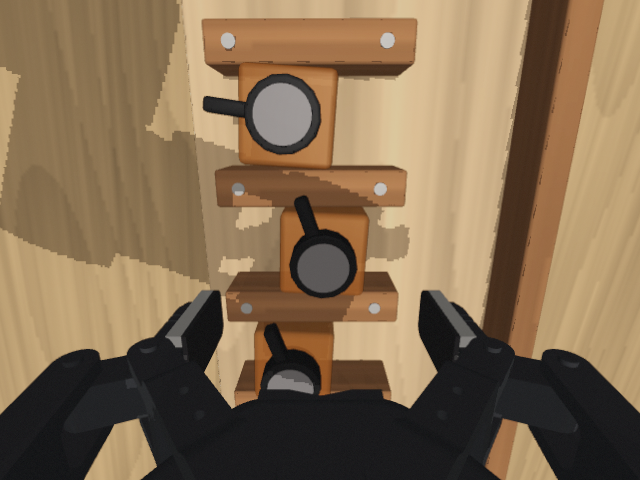

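The jar is centred between the open fingers, with its cap at (323,263). I'll descend.

```bash
python3 -m inch '[[-1,[0.006,-0.01,0.3],[0,0,0]],[-1,[0.006,-0.01,0.6],[0,0,0]],[-1,[0.006,-0.01,0.8],[0,0,0]],[-1,[0.006,-0.01,0.965],[0,0,0]],[-1,[0.006,-0.01,0.965],[0,0,0]],[-1,[0.006,-0.01,0.965],[0,0,0]]]'
python3 - <<'E'
from h import *
p,d=snapshot("wrist"); cv2.imwrite("pics/w20.png",p)
E
```

```text
t: 21.25
tcp_pos: [0.5099, -0.0425, 0.0251]
tool_rot: [0.674, 0.739, 0.001, 0.001]
force: [-0.6, -0.6, 0.4]
finger_gap: 1.004
```

View pics/w20.png

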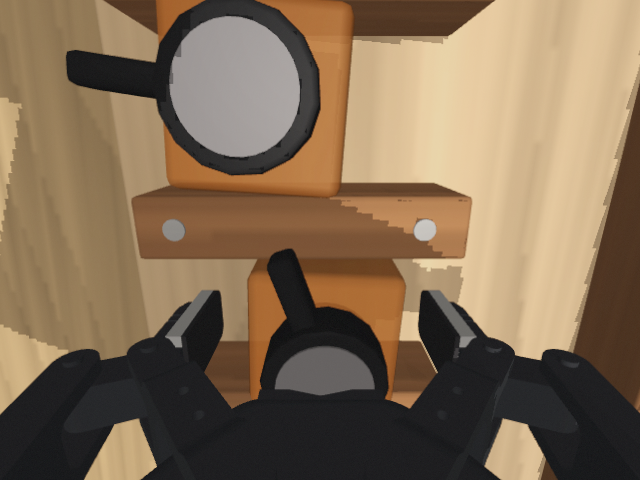

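The fingers straddle the jar and nothing is touching, so I'll grip.

```bash
python3 -m inch '[[0,[0,0,0],[0,0,0]],[1,[0,0,0],[0,0,0]],[1,[0,0,0],[0,0,0]],[1,[0,0,0],[0,0,0]],[1,[0,0,0],[0,0,0]],[1,[0,0,0],[0,0,0]]]' 40
python3 -m inch '[[1,[0,0,-0.1],[0,0,0]],[1,[0,0,-0.2],[0,0,0]],[1,[0,0,-0.3],[0,0,0]],[1,[0,0,-0.3],[0,0,0]]]'
python3 - <<'E'
from h import *
p,d=snapshot("wrist"); cv2.imwrite("pics/w21.png",p)
s=sense(); print(s["force"],s["finger_gap"], w2b(s["tcp_pos"]))
E
```

```text
t: 21.9
tcp_pos: [0.5102, -0.0424, 0.025]
tool_rot: [0.674, 0.739, 0.001, 0.002]
force: [1.2, 0.9, 6.4]
finger_gap: 0.657
t: 22.3
tcp_pos: [0.5092, -0.0422, 0.0549]
tool_rot: [0.674, 0.739, 0.001, 0.001]
force: [-0.4, -0.6, -4.5]
finger_gap: 0.654
[-0.00738676 -0.86720099 -4.47768726] 0.6499236827983849 [-0.03209535 -0.0254187 ]
```

View pics/w21.png

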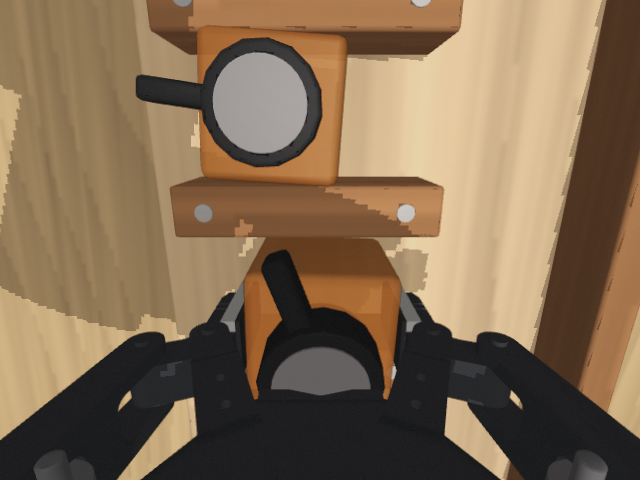

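The jar is lifted: 4.5 N, and a gap of 0.65, about 55 mm. I'll raise it over everything and carry it to the bay.

```bash
python3 -m inch '[[1,[0,0,-0.25],[0,0,0]],[1,[0,0.1,-0.5],[0,0,0]],[1,[0,0.3,-0.5],[0,0,0]],[1,[0.2,0.5,-0.5],[0,0,0]],[1,[0.5,0.7,-0.5],[0,0,0]],[1,[0.8,0.7,-0.5],[0,0,0]],[1,[1,0.7,-0.5],[0,0,0]]]'
python3 -m inch '[[1,[0.3,0,0],[0,0,0]],[1,[0.6,0,0],[0,0,0]],[1,[0.9,0,0],[0,0,0]],[1,[1,0,0],[0,0,0]],[1,[1,0,0],[0,0,0]]]'
python3 - <<'E'
from h import *
s=sense(); print(s["force"],s["finger_gap"], w2b(s["tcp_pos"]),s["tcp_pos"]); print(go(b2w((.038,.206),.0265),BP[2]+np.pi/2))
E
```

```text
t: 23.05
tcp_pos: [0.5682, 0.066, 0.1027]
tool_rot: [0.674, 0.739, -0.001, -0.001]
force: [-1.1, -0.4, -5.4]
finger_gap: 0.653
t: 23.55
tcp_pos: [0.5588, 0.1649, 0.1029]
tool_rot: [0.673, 0.74, -0.001, -0.001]
force: [-0.2, -0.5, -4.7]
finger_gap: 0.654
[-0.21354702 -0.53768239 -4.67629789] 0.6536261833263363 [0.03659278 0.17606152] [0.55876321 0.16487874 0.10288519]
(array([0.299, 0.016, 0.764]), 'turn z', np.float64(0.0004))
```

```bash
python3 -m inch '[[1,[0.15,0.01,0],[0,0,0]],[1,[0.3,0.016,0],[0,0,0]],[1,[0.3,0.016,0.2],[0,0,0]],[1,[0.3,0.016,0.4],[0,0,0]],[1,[0.3,0.016,0.55],[0,0,0]],[1,[0.3,0.016,0.65],[0,0,0]],[1,[0.3,0.016,0.71],[0,0,0]],[1,[0.3,0.016,0.75],[0,0,0]],[1,[0.3,0.016,0.77],[0,0,0]],[1,[0.3,0.016,0.77],[0,0,0]]]'
python3 - <<'E'
from h import *
s=sense(); print(s["force"],s["finger_gap"], w2b(s["tcp_pos"]),s["tcp_pos"])
p,d=snapshot("wrist"); cv2.imwrite("pics/w22.png",p)
E
```

```text
t: 24.55
tcp_pos: [0.5591, 0.1935, 0.0267]
tool_rot: [0.674, 0.739, 0.0, 0.0]
force: [-0.5, 0.3, -4.8]
finger_gap: 0.652
[-0.50399631  0.32315194 -4.76744146] 0.6519820859537452 [0.03957636 0.20450422] [0.55912113 0.19347526 0.02672703]
```

View pics/w22.png

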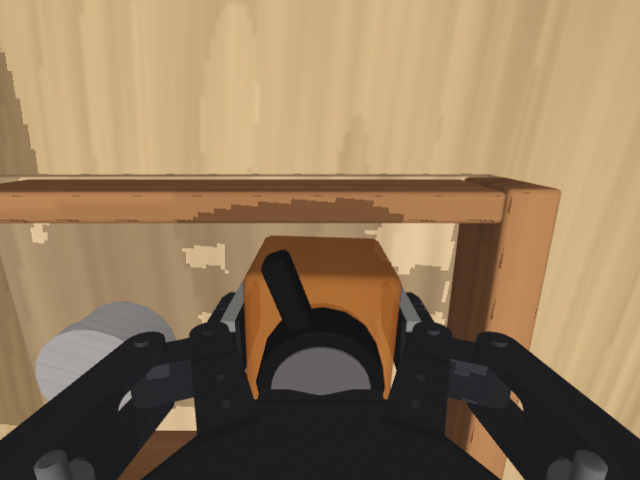

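The jar hangs over the bay, clear of the wall, fence and tin (tin at (105,355)). I'll lower it the last 1.5 mm and release.

```bash
python3 -m inch '[[1,[0,0,0.01],[0,0,0]],[1,[0,0,0.015],[0,0,0]],[1,[0,0,0.015],[0,0,0]],[-0.5,[0,0,0.015],[0,0,0]],[-0.7,[0,0,0.015],[0,0,0]],[-0.7,[0,0,0.015],[0,0,0]],[-0.7,[0,0,0.0],[0,0,0]]]'
python3 -m inch '[[-0.7,[0,0,-0.2],[0,0,0]],[-0.7,[0,0,-0.5],[0,0,0]],[-0.7,[0,0,-0.9],[0,0,0]],[-0.7,[0,0,-1],[0,0,0]]]'
python3 - <<'E'
from h import *
s=sense(); print(s["force"],s["finger_gap"])
p,d=snapshot("wrist"); cv2.imwrite("pics/w23.png",p)
Y=BP[2]+np.pi/2
print(go(b2w((-.0517,-.110),.12),Y)); print(go(b2w((-.0517,-.110),.024),Y))
E
```

```text
t: 25.3
tcp_pos: [0.559, 0.1935, 0.0268]
tool_rot: [0.674, 0.739, 0.0, 0.0]
force: [0.3, -0.4, -0.0]
finger_gap: 0.85
t: 25.7
tcp_pos: [0.5615, 0.194, 0.1308]
tool_rot: [0.674, 0.739, 0.003, 0.003]
force: [1.4, 0.3, -0.0]
finger_gap: 0.85
[ 1.40512702  0.31904241 -0.00852717] 0.8504981044775319
(array([-3.148, -0.937,  0.099]), 'turn z', np.float64(-0.0))
(array([-3.149, -0.945,  1.059]), 'turn z', np.float64(-0.0))
```

View pics/w23.png

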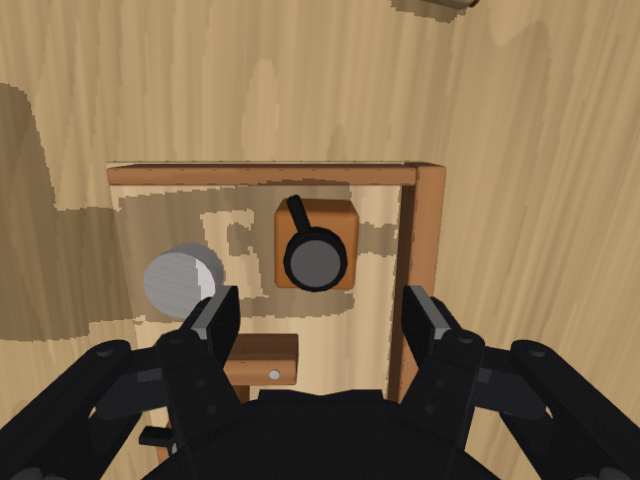

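Jar 1 stands upright in the bay, with its cap at (315,258). Next is the jar in lane 2.

```bash
python3 -m inch '[[-1,[-0.5,-0.16,0],[0,0,0]],[-1,[-1,-0.3,0],[0,0,0]],[-1,[-1,-0.3,0],[0,0,0]]]' >/dev/null;python3 -m inch '[[-1,[-0.5,-0.16,0],[0,0,0]],[-1,[-1,-0.3,0],[0,0,0]],[-1,[-1,-0.3,0],[0,0,0]]]' >/dev/null;python3 -m inch '[[-1,[-0.5,-0.16,0],[0,0,0]],[-1,[-1,-0.3,0],[0,0,0]],[-1,[-1.0,-0.33,0],[0,0,0]],[-1,[-1.0,-0.33,0],[0,0,0]],[-1,[-1.0,-0.33,0],[0,0,0]]]'
python3 - <<'E'
from h import *
Y=BP[2]+np.pi/2
print(go(b2w((-.0517,-.110),.024),Y))
p,d=snapshot("wrist"); cv2.imwrite("pics/w24.png",p)
E
```

```text
t: 26.85
tcp_pos: [0.4934, -0.1124, 0.126]
tool_rot: [0.674, 0.739, 0.0, -0.001]
force: [-0.1, 0.3, 0.7]
finger_gap: 1.002
(array([-0.161,  0.024,  1.02 ]), 'turn z', np.float64(0.0))
```

View pics/w24.png

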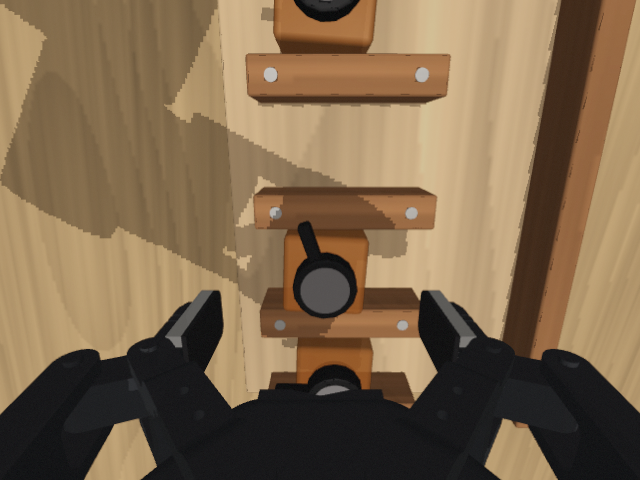

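Lane 2's jar is centred, with its cap at (325,286). I'll descend and grip it.

```bash
python3 -m inch '[[-1,[-0.16,0.024,0],[0,0,0]],[-1,[-0.16,0.024,0.3],[0,0,0]],[-1,[-0.16,0.024,0.6],[0,0,0]],[-1,[-0.16,0.024,0.85],[0,0,0]],[-1,[-0.16,0.024,1],[0,0,0]],[-1,[-0.16,0.024,1],[0,0,0]],[-1,[-0.16,0.024,1],[0,0,0]]]'
python3 -m inch '[[0,[0,0,0],[0,0,0]],[1,[0,0,0],[0,0,0]],[1,[0,0,0],[0,0,0]],[1,[0,0,0],[0,0,0]],[1,[0,0,0],[0,0,0]],[1,[0,0,0],[0,0,0]]]' 40
python3 -m inch '[[1,[0,0,-0.1],[0,0,0]],[1,[0,0,-0.2],[0,0,0]],[1,[0,0,-0.3],[0,0,0]],[1,[0,0,-0.3],[0,0,0]]]'
python3 - <<'E'
from h import *
p,d=snapshot("wrist"); cv2.imwrite("pics/w25.png",p)
s=sense(); print(s["force"],s["finger_gap"], w2b(s["tcp_pos"]),s["tcp_pos"]); print(go(b2w((.038,.142),.105),BP[2]+np.pi/2))
E
```

```text
t: 27.6
tcp_pos: [0.4982, -0.1294, 0.0265]
tool_rot: [0.674, 0.739, 0.0, 0.0]
force: [-0.6, -0.8, 0.3]
finger_gap: 1.0
t: 28.2
tcp_pos: [0.4982, -0.1298, 0.0278]
tool_rot: [0.674, 0.739, 0.0, 0.001]
force: [0.8, -0.5, 5.8]
finger_gap: 0.654
t: 28.6
tcp_pos: [0.4983, -0.1297, 0.058]
tool_rot: [0.674, 0.739, 0.0, 0.001]
force: [0.8, -0.3, -3.3]
finger_gap: 0.653
[-0.49236926  0.48461786 -5.03386493] 0.6533380320144306 [-0.05106781 -0.11147694] [ 0.49788957 -0.12949711  0.0574159 ]
(array([ 2.535,  0.89 , -0.476]), 'turn z', np.float64(-0.0001))
```

View pics/w25.png

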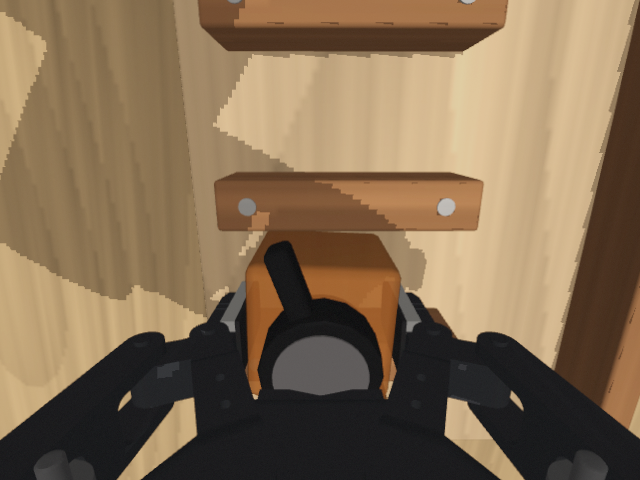

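Lane 2's jar is lifted (5 N). I'll carry it to the bay beside the first jar.

```bash
python3 -m inch '[[1,[0,0,-0.25],[0,0,0]],[1,[0,0.15,-0.5],[0,0,0]],[1,[0,0.4,-0.5],[0,0,0]],[1,[0.2,0.65,-0.5],[0,0,0]],[1,[0.5,0.91,-0.5],[0,0,0]],[1,[0.8,0.91,-0.5],[0,0,0]],[1,[1,0.91,-0.5],[0,0,0]]]' >/dev/null
python3 -m inch '[[1,[0.3,0,0],[0,0,0]],[1,[0.6,0,0],[0,0,0]],[1,[0.9,0,0],[0,0,0]],[1,[1,0,0],[0,0,0]],[1,[1,0,0],[0,0,0]]]'
python3 - <<'E'
from h import *
s=sense(); print(s["force"],s["finger_gap"], w2b(s["tcp_pos"]),s["tcp_pos"]); print(go(b2w((.040,.143),.029),BP[2]+np.pi/2))
E
```

```text
t: 29.85
tcp_pos: [0.5687, 0.0796, 0.1059]
tool_rot: [0.673, 0.74, -0.001, -0.001]
force: [0.6, -0.6, -4.7]
finger_gap: 0.655
[ 0.58068395 -0.55870369 -4.68683689] 0.6554923356118122 [0.03861935 0.0902142 ] [0.56866803 0.07958066 0.10593325]
(array([0.528, 0.017, 0.769]), 'turn z', np.float64(0.0004))
```

```bash
python3 -m inch '[[1,[0.25,0.01,0],[0,0,0]],[1,[0.5,0.017,0],[0,0,0]],[1,[0.528,0.017,0],[0,0,0]],[1,[0.528,0.017,0.2],[0,0,0]],[1,[0.528,0.017,0.25],[0,0,0]],[1,[0.528,0.017,0.25],[0,0,0]],[1,[0.528,0.017,0.25],[0,0,0]]]'
python3 - <<'E'
from h import *
s=sense(); print(s["force"],s["finger_gap"], w2b(s["tcp_pos"]),s["tcp_pos"]); print(go(b2w((.040,.143),.029),BP[2]+np.pi/2))
p,d=snapshot("wrist"); cv2.imwrite("pics/w26.png",p)
E
```

```text
t: 30.55
tcp_pos: [0.567, 0.1298, 0.0816]
tool_rot: [0.674, 0.738, -0.0, 0.0]
force: [0.4, 0.6, -4.5]
finger_gap: 0.653
[ 0.38667997  0.62043009 -4.51815216] 0.6525859979888997 [0.04161905 0.14036456] [0.56704771 0.12979451 0.0816066 ]
(array([ 0.026, -0.016,  0.526]), 'turn z', np.float64(-0.0002))
```

View pics/w26.png

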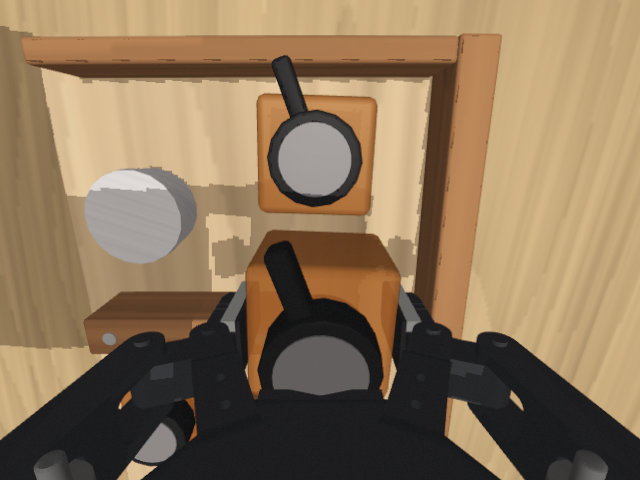

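The carried jar's path down lies between the placed jar, with its edge at row 213, and the batten end. I'll measure both before lowering.

Run:
```python
from h import *
import pickle
ci=camera_info("wrist");p,d=snapshot("wrist");C=cloud(ci,d)
for n,(u,v) in dict(j1near=(315,209),j1far=(318,99),j1left=(262,160),j1right=(372,160),cap=(315,158),held_topfar=(320,268),held_tabtip=(277,250),batten_r=(200,300)).items(): print(n,(w2b(C[v,u])*1e3).round(1),C[v,u,2].round(4))
```

```text
j1near [ 38.7 178.5] 0.064
j1far [ 40.3 229. ] 0.0629
j1left [ 13.9 202.1] 0.0645
j1right [ 66.2 201.9] 0.0609
cap [ 39.1 204.1] 0.084
held_topfar [ 41.1 168.3] 0.1157
held_tabtip [ 28.7 181.1] 0.1336
batten_r [-37.3 110.5] 0.0279
```

```bash
python3 -m inch '[[1,[0.018,-0.016,0],[0,0,0]],[1,[0.018,-0.016,0.15],[0,0,0]],[1,[0.018,-0.016,0.3],[0,0,0]],[1,[0.018,-0.016,0.42],[0,0,0]],[1,[0.018,-0.016,0.49],[0,0,0]],[1,[0.018,-0.016,0.525],[0,0,0]],[1,[0.018,-0.016,0.535],[0,0,0]],[1,[0.018,-0.016,0.535],[0,0,0]]]'
python3 - <<'E'
from h import *
s=sense(); print(s["force"],s["finger_gap"], w2b(s["tcp_pos"]),s["tcp_pos"])
E
```

```text
t: 31.45
tcp_pos: [0.5652, 0.1324, 0.0283]
tool_rot: [0.674, 0.739, 0.0, 0.0]
force: [-0.2, -0.3, -3.9]
finger_gap: 0.657
[-0.21707961 -0.26954552 -3.93831506] 0.6573675123011783 [0.04005711 0.14315593] [0.56523594 0.13243058 0.02830855]
```

```bash
python3 -m inch '[[1,[0,0,0.005],[0,0,0]],[-0.5,[0,0,0.008],[0,0,0]],[-0.7,[0,0,0.008],[0,0,0]],[-0.7,[0,0,0.008],[0,0,0]],[-0.7,[0,0,0.0],[0,0,0]]]'
python3 -m inch '[[-0.7,[0,0,-0.2],[0,0,0]],[-0.7,[0,0,-0.5],[0,0,0]],[-0.7,[0,0,-0.9],[0,0,0]],[-0.7,[0,0,-1],[0,0,0]]]'
python3 -m inch '[[-0.7,[0,-0.1,-0.5],[0,0,0]],[-0.7,[0.3,-0.3,-1],[0,0,0]],[-0.7,[0.3,-0.3,-1],[0,0,0]]]' >/dev/null
python3 -m inch '[[-0.7,[-0.1,-0.3,-0.5],[0,0,0]],[-0.7,[-0.1,-0.3,-1],[0,0,0]],[-0.7,[-0.1,-0.3,-1],[0,0,0]],[-0.7,[-0.1,-0.3,-1],[0,0,0]]]'
python3 - <<'E'
from h import *
import pickle
ci=camera_info("wrist");p,d=snapshot("wrist"); pickle.dump((ci,p,d),open("pics/w27.pkl","wb")); cv2.imwrite("pics/w27.png",p)
import fit; fit.analyse("pics/w27.pkl",BP)
C=cloud(ci,d);z=C[...,2];B=(C[...,:2].reshape(-1,2)-BP[:2])@np.array([[np.cos(BP[2]),-np.sin(BP[2])],[np.sin(BP[2]),np.cos(BP[2])]]);B=B.reshape(480,640,2)
for yc in(.143,.204):
    m=(abs(B[...,0]-.04)<.05)&(abs(B[...,1]-yc)<.022)&(z>.08)&(z<.09); P=np.c_[B[m],z[m]]; A=np.linalg.lstsq(np.c_[P[:,:2],np.ones(len(P))],P[:,2],rcond=None)[0]
    c=P[:,:2].mean(0); t=(z>.068)&(z<.09)&(abs(np.hypot(*np.moveaxis(B-c,-1,0))-.035)<.006)&(B[...,1]>c[1]); b=B[t]-c
    print(c,len(P),"tilt",A[:2],"tab",np.median(np.arctan2(b[:,1],-b[:,0])),t.sum())
E
```

```text
t: 31.95
tcp_pos: [0.5653, 0.1324, 0.0285]
tool_rot: [0.674, 0.739, 0.0, 0.0]
force: [0.7, 0.2, 0.1]
finger_gap: 0.851
t: 32.35
tcp_pos: [0.5676, 0.1326, 0.1322]
tool_rot: [0.674, 0.739, 0.003, 0.003]
force: [0.9, 1.1, -0.0]
finger_gap: 0.851
t: 33.05
tcp_pos: [0.5042, 0.1468, 0.3294]
tool_rot: [0.674, 0.739, 0.001, 0.001]
force: [0.5, 0.5, 0.4]
finger_gap: 0.846
floor z 0.01209719631388223
0 cap [-51.1  57.2] r 19.9 z 0.0842 n 707 tab ang 0.20183935873532494 101 std 0.07035331651127706 maxr 0.0415
1 none
2 none
3 none
tin [-0.05649709  0.1703511 ] 0.041776050698424216
[0.03953694 0.14517545] 845 tilt [ 0.01196284 -0.0178156 ] tab 1.2572178891261463 90
[0.03841106 0.20430564] 967 tilt [ 0.01237048 -0.0123129 ] tab 1.2149359988436081 78
```

View pics/w27.png

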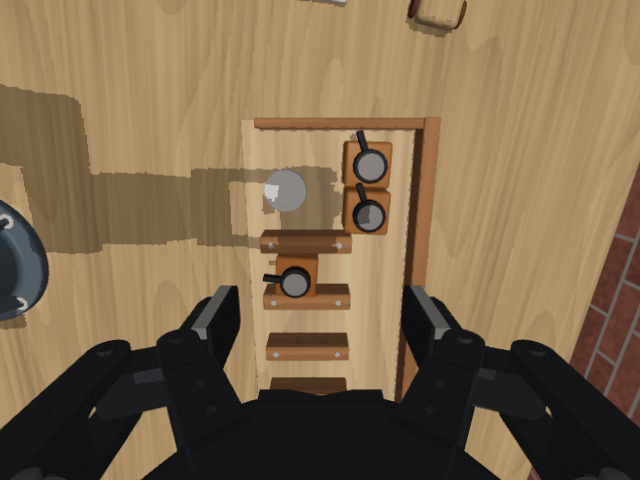

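Both jars stand upright in the bay, with caps at (370,164) and (368,215) and tab angles of 1.21 and 1.26. I'll do a last check of the tin and of lanes 0 and 3 with the fixed cameras.

Run:
```python
from h import *
import pickle
ci,p,d=pickle.load(open("pics/w27.pkl","rb")); C=cloud(ci,d)
m=np.zeros(d.shape,bool); m[165:215,258:312]=True; m&=(C[...,2]>.036)&(C[...,2]<.05)
print("tin",np.mean([w2b(x) for x in C[m]],0), w2b(C[190,285]))
p,d=snapshot("scene"); cv2.imwrite("pics/s2.png",p)
```

```text
tin [-0.06432658  0.16983984] [-0.06418223  0.16974018]
```

View pics/s2.png

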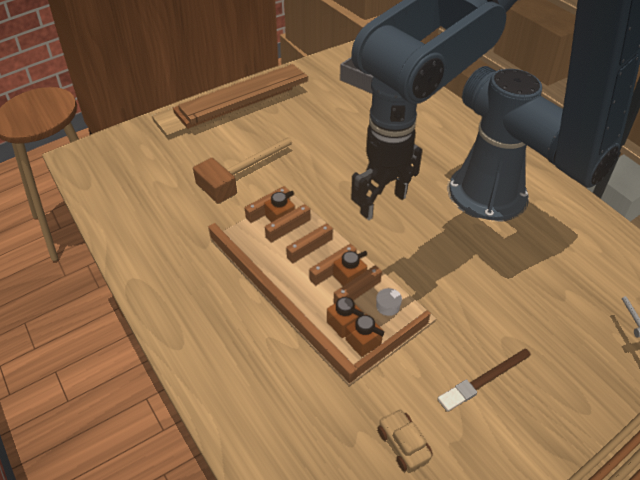

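The scene view shows both loose jars in the bay at (345,308) and (364,326). The tight ones are still in their lanes at (350,260) and (279,200). The tin, car, mallet and brush are unmoved, and the gripper is clear. I'll hand in.

```bash
python3 -c "
from station import sign_off; print(sign_off())"
```

```text
the job is handed in; nothing more can be done
None
```

I probed all four tabs and handed the job in at about 33 s of the 72 s allowed; no verdict was reported.

- **Tight:** The left-most and right-most caps resisted, at about 12 N and 6.5 N. I backed off both, and those jars still stand in their lanes. Each jar shifted by only a millimetre or two when probed.
- **Loose:** The two middle caps turned under about 1 N. I turned both clockwise to the stop. The second gave a clear 5.5 N step there. The first rose only to about 2 N, so for that one I relied on the measured tab angle.
- **Placement:** I lifted both loose jars over the battens into the bay. They stand at about board (38, 204) and (40, 145) mm.
- **Last checks:** The tabs read about 1.21 and 1.26 rad. The fitted cap tops show a tilt of about 0.02 rad, which is within depth noise. The tin is within about 3 mm of its first reading; the car, mallet and brush look unmoved in the picture. The gripper was clear of everything.
- **Disagreements:** One tin estimate read about 8 mm off because the mask also caught the jar sides, and re-measuring just the tin cleared it. The left jar's tab reads about 0.2 rad, against 0.11 before probing; I put this down to the jar turning slightly in its lane.

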